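Dip the coolant reservoir and show the gauge rod

TASK

Press the reservoir's blue filler cap fully home, then take the gauge rod from its rest, slide it down the slanting guide tube until its brass collar stops on the tube's mouth, and draw it out again. Finish holding the rod in the gripper, motionless and level about 10 cm above the bench, with its tip over the white reading card so that the marks can be read; nothing is put down. Leave the beaker, the flask and the small amber bottle where they stand.

Things in the scene. Friction and masses are not known exactly. Their poses are not given: they have to be found in the camera images.
- gauge_rod: Loose gauge rod (dipstick), 80 g. Origin at the centre of its green handle, the place to grip; +y along the rod to the tip, z up as it lies in its rest, axis 50 mm above the bench. Handle 16 (x) x 100 (y) x 20 (z) mm, its middle 70 mm free on both sides and above; brass collar 32 mm across at y 70 to 76 mm; steel shaft 8 mm thick, ringed in black and red, to the tip at y 176 mm.
- collar_face (a point): Centre of the collar's face that looks to the tip, on the rod's axis, 76 mm from the handle's centre; this face stops on the tube's mouth.
- rod_tip (a point): End of the rod's tip, on its axis, 176 mm from the handle's centre. The rod balances about 15 mm from the handle's centre towards the tip.
- rod_rest: Fixed grey rest for the rod: base plate 50 x 205 x 8 mm with an upright saddle under the rear end of the handle (46 mm high) and a forked upright under the shaft (54 mm high). Origin on the bench under the centre of the resting handle; +y is the direction in which the rod points. Lift the rod straight up to take it out.
- guide_tube: Fixed steel guide tube on the reservoir, slanting 45 degrees. Origin at the centre of its open mouth, 107 mm above the bench; +z along its axis out of the mouth, up and away from the reservoir. Bore 12.4 mm, flared to 21.4 mm over the last 12 mm; rim 27 mm outside; 105 mm deep, so the 100 mm shaft enters until the collar rests on the rim. 45 mm of it stand out of the reservoir.
- reservoir: Fixed white coolant reservoir, 110 (x) x 130 (y) x 100 mm high; origin at the centre of its underside on the bench. The guide tube comes out of its -y side; a round filler boss 6 mm high with the blue cap stands at the centre of its top.
- cap_top (a point): Centre of the flat top of the blue filler cap (42 mm across, 16 mm high). 122 mm above the bench when the cap is home; 5 to 9 mm higher at the start.
- filler_cap (a joint): How far the filler cap is lifted, in m: 0 is fully home, up to 0.010; it slides straight down with about 4 N of friction, stays where it is left, and stops rigidly at 0.
- reading_card: Fixed white reading card on the bench, 100 (x) x 120 (y) x 3 mm, with a black border and ticks; origin at the centre of its underside.
- beaker: Loose glass beaker, 51 mm across, 64 mm high, bystander; origin at the centre of its underside.
- flask: Loose conical flask, 66 mm across, 77 mm high, bystander; origin at the centre of its underside.
- amber_bottle: Loose small amber bottle with a white cap, 40 mm across, 75 mm high, bystander; origin at the centre of its underside.

How it is judged (in metres and radians):
On the way, in this order (a step that is already met when the one before it is completed fails the run):
1. the filler cap is pressed home (within 1.5 mm) (value of joint filler_cap below 0.0015 m), for 0.2 s.
2. the rod is in the guide tube with its collar stopped on the mouth (within 3 mm, in line within 0.1 rad) (distance between collar_face and guide_tube below 0.003 m and angle between the y axis of gauge_rod and the z axis of guide_tube, either way round below 0.1 rad), for 0.2 s.
3. the rod is drawn right out of the tube (z of rod_tip in the frame of guide_tube above 0.01 m), for 0.1 s.
At the end, for the whole second after the job is handed in: The cap is home (within 1.5 mm); the gripper holds the rod still (under 0.03 m/s), level within 10 degrees, its tip 60 to 150 mm above the bench and over the card (5 mm past its edges allowed), touching neither the rest nor the reservoir (value of joint filler_cap below 0.0015 m and contact force between the fingers and gauge_rod above 1 N and angle between gauge_rod's own y axis and vertical between 1.396 and 1.745 rad and height (world z) of rod_tip between 0.06 and 0.15 m and x of rod_tip in the frame of reading_card between -0.055 and 0.055 m and y of rod_tip in the frame of reading_card between -0.065 and 0.065 m and linear speed of gauge_rod below 0.03 m/s and contact force between gauge_rod and rod_rest below 0.05 N and contact force between gauge_rod and reservoir below 0.05 N); the arm keeps its last pose, push and grip.
It fails at once if the beaker, the flask or the amber bottle is moved more than 25 mm (distance of any of beaker, flask, amber_bottle from where it was at the start of the episode above 0.025 m).
It also fails if it takes over 72 s, if anything falls off the work surface, if the arm or the gripper's body presses on something with over 40 N, if the wrist force passes 120 N, or if a joint passes its speed limit or range.

ROBOT

A 6-joint arm with a two-finger parallel gripper is mounted at the origin on a cart in front of the work surface, level with it; the furniture and walls round the work are solid. World frame = base frame: x ahead of the robot, y to its left, z up, the work surface at z = 0. Lengths are in m, angles in degrees, forces in N, time in s.
With the tool pointing down it reaches from about 0.375 to 0.9 m from the base axis. Payload 3.1 kg.
Tool frame: the origin (TCP) lies where the fingers leave the gripper's body, on its centre line; the fingertips stand bot.tips_ahead ahead of it and the grasp point (between the pads) lies 51 mm ahead of it (bot.tips_ahead is the distance from the TCP to the fingertips, in m); z points along the fingers, x is the direction in which the jaws open and shut, and the axes are right-handed (so a half turn about z gives the same grasp; the last joint's range is limited). The gripper opens to 87 mm and grips with 3 to 60 N. Pads are 19 mm wide; open, the fingers measure 117 mm over their backs; the gripper's body (75 mm by 190 mm) begins 51 mm behind the grasp point.
Start: joints at [57.153, 30.224, 82.088, -0, 67.689, -10.227], TCP at [0.24, 0.577, 0.292] pointing down, gripper open.
Joint ranges: [-176.69, 176.69], [-43.24, 126.21], [12.49, 139.97], [-82, 262], [0, 151.66], [-163.58, 163.58]. Speed limits (degrees/s): [159.86, 159.86, 180, 180, 180, 180].

INTERFACE

Orientations are given as a 3x3 rotation matrix whose columns are the frame's x, y, z axes.
In Python, from rig import bot, vision, nets gives the robot as it stands.
- The arm moves only by the tool play_rows, never from a script. Its argument "series" is a list of rows, each an object of numbers: "tx", "ty", "tz": the shift along the world's x, y, z as a fraction of full scale; "turn": the turn about the world's z as a fraction of full scale. A call has 1 to 10 rows; each row shifts and turns the commanded pose from where the row before left it; what a row does not reach is not made up. Full scale, the value 1, is 0.8 m for a shift and 60 degrees for a turn. A row lasts 1/10 s, in which the tool goes at most 50 mm and 8.59 degrees, less where a joint would pass 70% of its speed; a pose out of reach is approached as far as the arm can. A call with a number of a shift or a turn outside -1 to 1 is refused whole. A call with a gripper value outside its range is refused whole. "gripper" is the opening, from 0 (shut) to 1 (fully open), set as the call begins (left out, the last holds). The fingers move at their own pace and stop on an object; the grip force is fixed at half the most. Time passes only in rows, so rows that do not move let the fingers close. It gives the time, the measured TCP pose, the force and the opening at its end, in the units of the state.
- bot.read_state(): the state, without advancing time (a new reading comes with each control period).
- vision.capture(name): name is "side" or "top"; returns a dict with "pixels" (420x560x3 uint8, blue, green, red), "fx", "fy", "cx", "cy" (pixels), "extrinsics" (4x4, takes a point from camera to world coordinates). Camera axes: x right, y down, z forward; pixel columns grow to the right and rows downward; lengths in m; the calibration is good to about 2 mm. A picture is of the moment at which its call begins. There is no depth.
- bot.hand_in(): hands the job in, once; it reports no verdict.
Trained networks look in a picture, given as the dict that the camera call returned (one of the last four; its "shot" number tells which), for a name from the list of things; names that differ only in an ending like _2 or _b are one class to them, and where a whole thing is asked for, a point or a joint stands for the part that bears it (a point fixed in the world has none). Each returns a list of dicts, best first, with "confidence" (0 to 1); they miss things now and then, are a little off and sometimes report something else, mostly with a low value. They report only what shows in the picture. A call takes as long as a camera call.
- nets.look_for(picture, query): "at" ([column, row] as shares, 0 to 1, of the picture: columns of its width, rows of its height, amid what is visible of it).
- nets.masks_of(picture, query): "region" (420x560 bool, what is visible of it) and "at" ([column, row] as shares, 0 to 1, of the picture: columns of its width, rows of its height, amid what is visible of it).
The state is a dict: "time_s": time; "joint_positions": joint angles; "qvel": joint speeds; "tau": joint torques, N m; "position": TCP position; "tcp_rot": TCP orientation; "force": force on the tool from outside, world axes, zero at the start; "moment": the same for the moment, N m; "opening": opening from 0.0 (shut) to 1.0 (fully open).
Only numpy, scipy, OpenCV 4.12 (cv2) and the standard library are available. Lean on these libraries where they do the work, as an engineer would, in place of code of your own. Each camera call takes 0.05 s, during which the arm holds its last target.

## Working session

There is one attempt and no reset: what is moved stays moved. The work goes in short steps, Python scripts to look and compute and a tool call to move; the robot and the scene stay as the last step left them, time stands still between calls to the robot, and variables do not carry over. Pictures are saved under pics/ and viewed, and the job is handed in when it is done.

Besides the shell and the picture viewer there is one more tool, called as name(argument=value, ...) on one line, values as JSON. play_rows: Moves the arm, as the interface text tells. Shift numbers are shares of 0.8 m and turn numbers shares of 60 degrees, none past 1 either way. Its arguments: {"type":"object","properties":{"series":{"type":"array"},"gripper":{"type":"number"}},"required":["series"]}

```bash
mkdir -p pics; ls
cat > h.py <<'E'
import numpy as np, cv2
from rig import bot, vision, nets
def save(c,n): cv2.imwrite(f'pics/{n}.png', cv2.resize(c['pixels'],(784,588),interpolation=cv2.INTER_CUBIC))
def ray(c,u,v):
    E=np.array(c['extrinsics']); d=E[:3,:3]@np.array([(u-c['cx'])/c['fx'],(v-c['cy'])/c['fy'],1]); return E[:3,3],d/np.linalg.norm(d)
def onz(c,u,v,z):
    o,d=ray(c,u,v); return o+d*(z-o[2])/d[2]
def proj(c,P):
    E=np.linalg.inv(np.array(c['extrinsics'])); p=E[:3,:3]@np.asarray(P,float)+E[:3,3]; return np.array([c['fx']*p[0]/p[2]+c['cx'],c['fy']*p[1]/p[2]+c['cy']])
E
python3 - <<'E'
from h import *
s=bot.read_state(); print(s); print(bot.tips_ahead)
names="gauge_rod rod_rest guide_tube reservoir filler_cap reading_card beaker flask amber_bottle".split()
import pickle
for n in('top','side'):
    c=vision.capture(n); save(c,n+'0'); pickle.dump(c,open(n+'0.pkl','wb'))
    print(n,c['fx'],c['cx'],c['cy'],np.round(c['extrinsics'],3).tolist())
    for q in names:
        print(q,[(round(r['confidence'],2),np.round(np.array(r['at'])*[560,420],1).tolist()) for r in nets.look_for(c,q)][:2])
E
```

```text
pics
{'time_s': 0.0, 'joint_positions': array([ 5.71528653e+01,  3.02778566e+01,  8.21563220e+01,  7.91161978e-04,
        6.76884345e+01, -1.02276723e+01]), 'qvel': array([-0.14585954, -0.00239478, -0.04513071, -0.13598581, -0.08389257,
        0.10918504]), 'tau': array([-1.02297690e-03, -4.40044999e+01, -1.76588130e+01,  6.30819728e-02,
        5.81089477e-02, -1.52281268e-04]), 'position': array([0.24003449, 0.5764403 , 0.29128372]), 'tcp_rot': array([[ 3.84612518e-01,  9.23077374e-01, -1.17146631e-03],
       [ 9.23075720e-01, -3.84614102e-01, -1.79092798e-03],
       [-2.10372756e-03, -3.92538790e-04, -9.99997710e-01]]), 'force': array([-0.04322679,  0.12167204,  0.12662111]), 'moment': array([ 0.02697604, -0.04136876,  0.02167721]), 'opening': 1.0037919388965553}
0.0697
top 491.74294871062386 274.48528033848453 213.34095305738535 [[-0.014, -0.992, 0.124, 0.37], [-1.0, 0.016, 0.015, 0.02], [-0.017, -0.123, -0.992, 1.499], [0.0, 0.0, 0.0, 1.0]]
gauge_rod [(0.63, [390.5, 212.5])]
rod_rest [(0.73, [381.4, 216.5])]
guide_tube [(0.61, [219.8, 215.9])]
reservoir [(0.84, [191.7, 218.8])]
filler_cap []
reading_card [(0.91, [274.2, 258.9]), (0.63, [385.6, 212.4])]
beaker [(0.85, [276.4, 176.2]), (0.23, [219.7, 214.6])]
flask [(0.91, [171.1, 267.5]), (0.39, [373.7, 213.5])]
amber_bottle [(0.69, [325.0, 168.0])]
side 477.3010542047025 280.4517277107654 212.0313534208034 [[0.82, -0.348, 0.455, -0.09], [-0.573, -0.489, 0.657, -0.873], [-0.006, -0.8, -0.601, 0.96], [0.0, 0.0, 0.0, 1.0]]
gauge_rod [(0.68, [370.1, 305.2])]
rod_rest []
guide_tube [(0.66, [250.7, 198.1])]
reservoir [(0.61, [237.0, 196.7]), (0.28, [353.3, 244.0])]
filler_cap []
reading_card [(0.76, [246.2, 263.6]), (0.21, [186.7, 208.2])]
beaker [(0.73, [317.9, 221.6]), (0.53, [366.7, 303.6])]
flask [(0.8, [189.0, 205.9])]
amber_bottle [(0.62, [356.0, 242.4])]
```

View pics/top0.png

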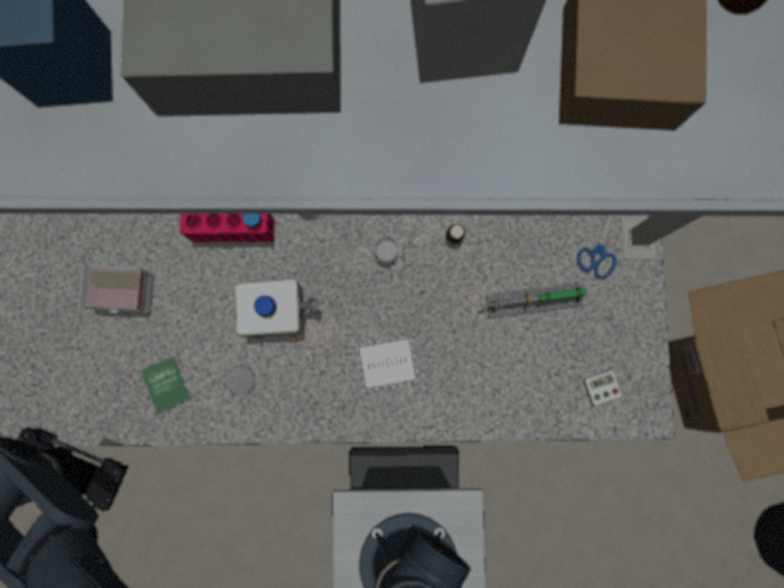

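View pics/side0.png

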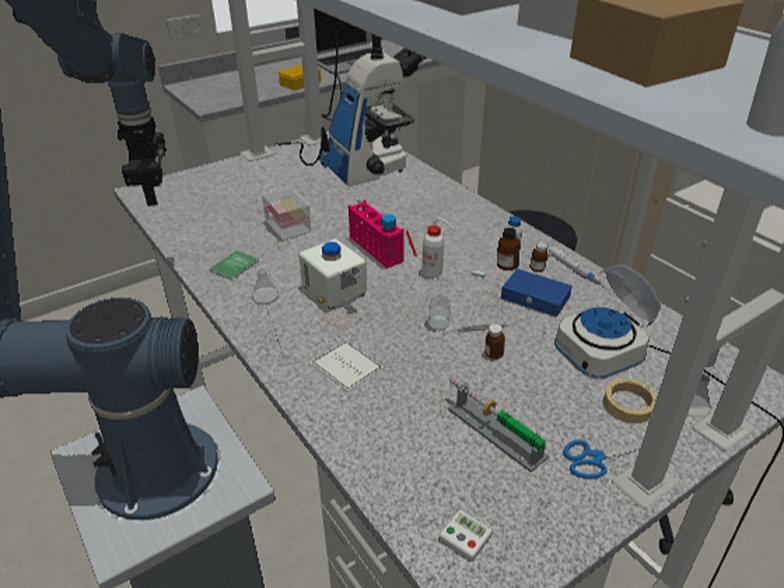

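Run:
```python
from h import *
import pickle
c=pickle.load(open('top0.pkl','rb')); p=c['pixels']
def crop(c,x0,x1,y0,y1,k,n):
    cv2.imwrite(f'pics/{n}.png',cv2.resize(c['pixels'][y0:y1,x0:x1],None,fx=k,fy=k,interpolation=cv2.INTER_CUBIC))
crop(c,330,430,190,240,8,'t_rod'); crop(c,150,250,190,250,8,'t_res'); crop(c,245,305,230,290,8,'t_card')
s=pickle.load(open('side0.pkl','rb'))
crop(s,310,400,260,340,8,'s_rod'); crop(s,200,270,160,220,8,'s_res')
for n,(u,v),z in [('card',(274.2,258.9),.003),('beaker',(276.4,176.2),.04),('flask',(171,267.5),.03),('bottle',(325,168),.07),('rod',(390,212),.05),('cap',(189,218.5),.128),('tube',(222,217),.1),('res',(191.7,218.8),.1)]: print(n,onz(c,u,v,z).round(3))
for u,v in[(300,151),(300,146)]:
  for z in(.3,.4,.5,.6): print(u,v,onz(c,u,v,z).round(3))
```

```text
card [0.418 0.046 0.003]
beaker [0.665 0.035 0.04 ]
flask [0.396 0.354 0.03 ]
bottle [ 0.681 -0.109  0.07 ]
rod [ 0.55  -0.299  0.05 ]
cap [0.531 0.282 0.128]
tube [0.537 0.192 0.1  ]
res [0.533 0.28  0.1  ]
300 151 [ 0.676 -0.027  0.3  ]
300 151 [ 0.65  -0.023  0.4  ]
300 151 [ 0.625 -0.019  0.5  ]
300 151 [ 0.599 -0.015  0.6  ]
300 146 [ 0.688 -0.027  0.3  ]
300 146 [ 0.662 -0.023  0.4  ]
300 146 [ 0.635 -0.02   0.5  ]
300 146 [ 0.609 -0.016  0.6  ]
```

View pics/t_rod.png

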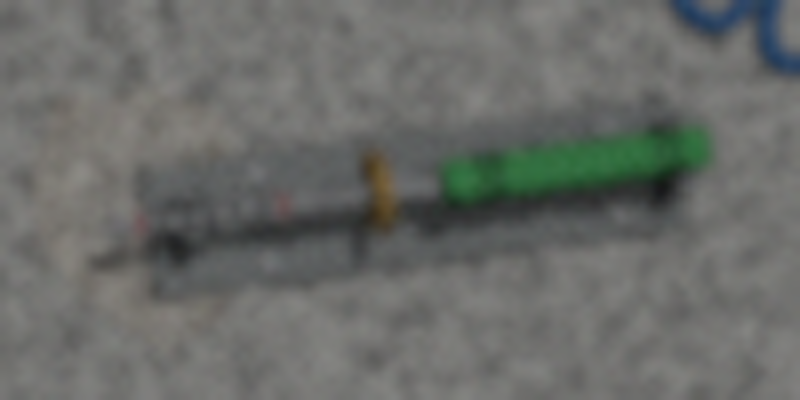

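View pics/t_res.png

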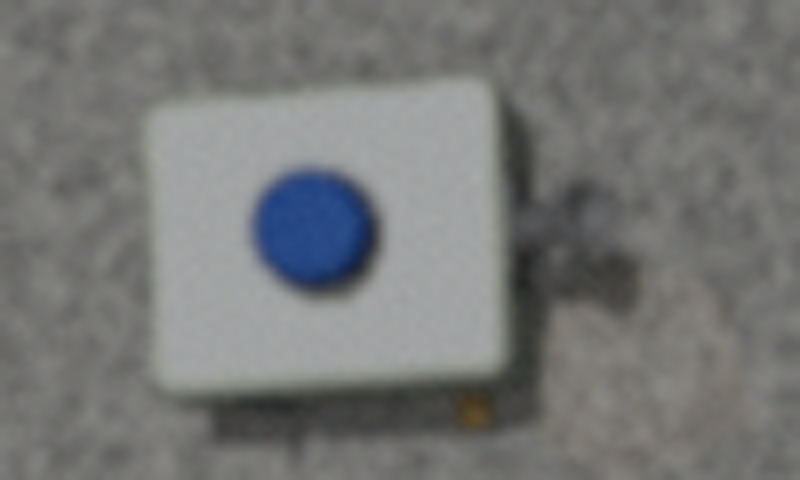

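View pics/s_rod.png

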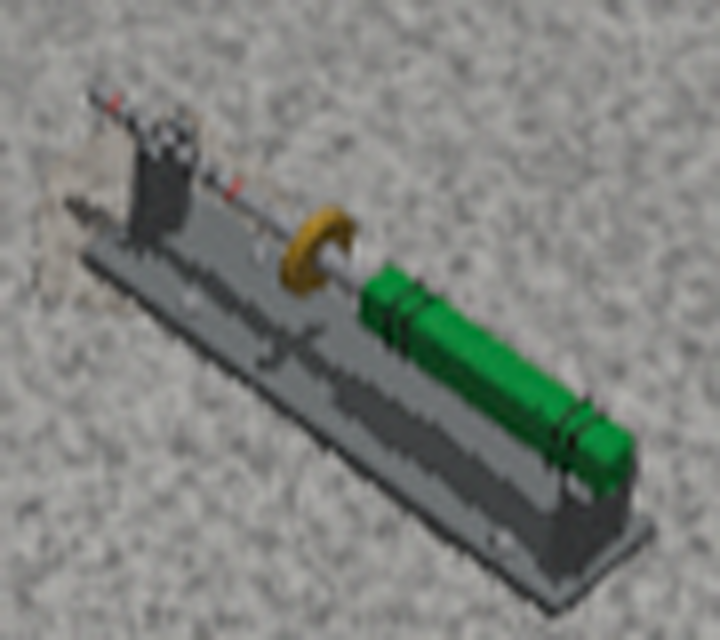

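View pics/s_res.png

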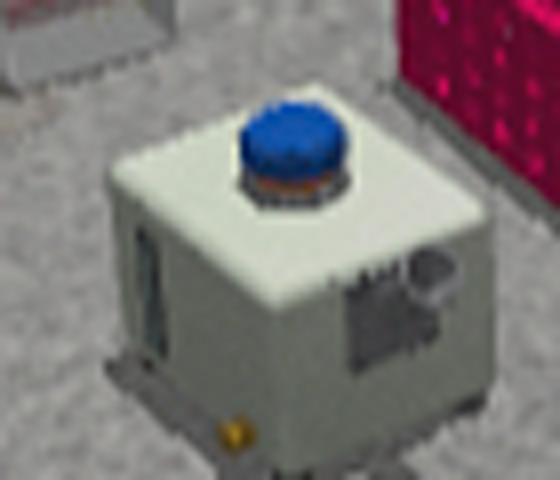

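View pics/t_card.png

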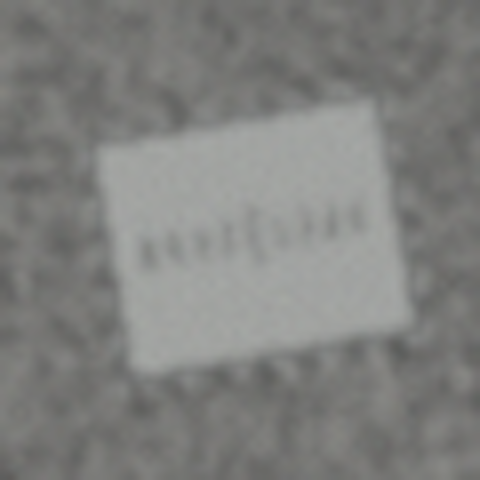

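```bash
cat > fit.py <<'E'
from h import *
import pickle
from scipy.optimize import minimize
K=8
def rend(c,solids,roi):
    x0,x1,y0,y1=roi; m=np.zeros(((y1-y0)*K,(x1-x0)*K),np.uint8)
    for pts in solids:
        q=np.array([(proj(c,P)+0.5-[x0,y0])*K for P in pts]); cv2.fillConvexPoly(m,cv2.convexHull(q.astype(np.float32)).round().astype(np.int32),1)
    return cv2.resize(m.astype(np.float32),(x1-x0,y1-y0),interpolation=cv2.INTER_AREA)
def box(cx,cy,yaw,x,y,z):
    R=np.array([[np.cos(yaw),-np.sin(yaw)],[np.sin(yaw),np.cos(yaw)]])
    return [np.r_[R@[a,b]+[cx,cy],h] for a in x for b in y for h in z]
def fit(obs,model,p0,step):
    f=lambda p: sum(np.abs(rend(c,model(p),roi)-m).sum() for c,m,roi in obs)
    best=None
    sim=np.array([p0]+[np.array(p0)+np.eye(len(p0))[i]*step[i] for i in range(len(p0))])
    r=minimize(f,p0,method='Nelder-Mead',options=dict(initial_simplex=sim,maxiter=400,xatol=1e-4,fatol=.05)); return r
E
python3 - <<'E'
from fit import *
t=pickle.load(open('top0.pkl','rb'));s=pickle.load(open('side0.pkl','rb'))
def gm(c,roi):
    x0,x1,y0,y1=roi;p=c['pixels'][y0:y1,x0:x1].astype(float); return np.clip((p[...,1]-np.maximum(p[...,0],p[...,2])-5)/40,0,1)
rt=(370,430,195,230);rs=(340,400,280,335)
mt=gm(t,rt);ms=gm(s,rs);print(mt.sum(),ms.sum())
mod=lambda p: [box(p[0],p[1],p[2],(-.008,.008),(-.05,.05),(.04,.06))]
for obs in ([(t,mt,rt)],[(s,ms,rs)],[(t,mt,rt),(s,ms,rs)]):
    r=fit(obs,mod,[.55,-.31,np.radians(0+8)],[.01,.01,.1]);print('rod',r.x.round(4),np.degrees(r.x[2]),r.fun)
# reservoir top
roi=(160,222,190,245)
x0,x1,y0,y1=roi;p=t['pixels'][y0:y1,x0:x1].astype(float);g=p[...,1]
print(np.percentile(g,[5,30,60,80]))
blue=(p[...,0]-p[...,2]>40)
m=np.clip((g-130)/20,0,1);m[blue]=1
m=cv2.morphologyEx(m.astype(np.float32),cv2.MORPH_CLOSE,np.ones((9,9)));m[:, 0:4]=0
mm=(m>.5).astype(np.uint8)
n,l,st,ce=cv2.connectedComponentsWithStats(mm);k=1+st[1:,4].argmax();m=m*(cv2.dilate((l==k).astype(np.uint8),np.ones((3,3))));print(st[k])
mod=lambda p:[box(p[0],p[1],p[2],(-.055,.055),(-.065,.065),(.1,.1))]
r=fit([(t,m,roi)],mod,[.533,.28,.05],[.01,.01,.05]);print('res',r.x.round(4),np.degrees(r.x[2]),r.fun)
for c,roi,n in((t,(160,222,190,245),'t'),(s,(220,260,165,200),'s')):
    x0,x1,y0,y1=roi;p=c['pixels'][y0:y1,x0:x1].astype(float);b=np.clip((p[...,0]-p[...,2]-20)/40,0,1)
    yy,xx=np.mgrid[y0:y1,x0:x1];print('cap centroid',n,(b*xx).sum()/b.sum(),(b*yy).sum()/b.sum(),b.sum())
P=[onz(t,(b),0,.1) for b in [0]]
E
```

```text
156.475 285.875
rod [ 0.555  -0.3349  0.1216] 6.966591641028398 60.1125
rod [ 0.559  -0.3336  0.0788] 4.517478099356347 114.10624999999999
rod [ 0.5565 -0.3327  0.1214] 6.953586724942678 193.015625
[ 63. 111. 131. 163.]
[   8   10   45   38 1542]
res [0.5342 0.2853 0.0598] 3.4270009675287856 175.3000030517578
cap centroid t 188.5103296010093 218.00772748777797 158.525
cap centroid s 236.03569705740475 177.05571635311145 103.64999999999999
```

Run:
```python
from fit import *
t=pickle.load(open('top0.pkl','rb'));s=pickle.load(open('side0.pkl','rb'))
print('top mouth',onz(t,223.8,216.9,.107),'side',onz(s,254.2,193.8,.107))
for n,c,uv in(('cap',t,(188.5,218.0)),):
  print(n,[onz(c,*uv,z).round(4).tolist() for z in(.12,.125,.13)])
a=onz(t,418.3,208.3,.055);b=onz(t,347.6,217.8,.05);print('rod ends',a,b,np.degrees(np.arctan2(-(b-a)[0],(b-a)[1])),np.linalg.norm(b-a))
a=onz(s,310+630/8,260+450/8,.05);b=onz(s,310+93/8,260+92/8,.05);print('side rod',a,b,np.degrees(np.arctan2(-(b-a)[0],(b-a)[1])),np.linalg.norm(b-a))
# crop overlays
def ov(c,roi,k,pts,n):
    x0,x1,y0,y1=roi;im=cv2.resize(c['pixels'][y0:y1,x0:x1],None,fx=k,fy=k,interpolation=cv2.INTER_CUBIC);im=cv2.convertScaleAbs(im,alpha=1.5)
    for poly in pts:
        q=np.array([(proj(c,P)+.5-[x0,y0])*k for P in poly]).round().astype(int)
        cv2.polylines(im,[q],False,(0,0,255) ,1)
    cv2.imwrite(f'pics/{n}.png',im)
def circ(o,n,r):
    n=n/np.linalg.norm(n);u=np.cross(n,[0,0,1.]);u=np.array([1,0,0]) if np.linalg.norm(u)<1e-6 else u/np.linalg.norm(u);v=np.cross(n,u)
    return [o+r*(np.cos(a)*u+np.sin(a)*v) for a in np.linspace(0,2*np.pi,40)]
def W(p,l): 
    c,S=np.cos(p[2]),np.sin(p[2]);return np.array([p[0]+c*l[0]-S*l[1],p[1]+S*l[0]+c*l[1],l[2]])
rod=(.5565,-.3330,np.radians(6.9));res=(.5335,.2845,np.radians(3.6))
L=[]
for z in(.04,.06): L.append([W(rod,(x,y,z)) for x,y in((-.008,-.05),(.008,-.05),(.008,.05),(-.008,.05),(-.008,-.05))])
L.append([W(rod,(0,.05,.05)),W(rod,(0,.176,.05))])
R=[[W(res,(x,y,z)) for x,y in((-.055,-.065),(.055,-.065),(.055,.065),(-.055,.065),(-.055,-.065))] for z in(0,.1)]
n=W(res,(0,-1,1))-np.array([res[0],res[1],0]);m=W(res,(0,-.097,.107))
R.append(circ(m,n,.0135));R.append(circ(W(res,(0,0,.13)),np.array([0,0,1.]),.021))
ov(t,(330,430,185,240),8,L,'ot_rod');ov(s,(310,400,260,340),8,L,'os_rod');ov(t,(150,240,185,250),8,R,'ot_res');ov(s,(200,270,160,225),9,R,'os_res')
```

```text
top mouth [0.53615419 0.18648488 0.107     ] side [0.54360872 0.18641611 0.107     ]
cap [[0.5331, 0.2851, 0.12], [0.5325, 0.2841, 0.125], [0.5319, 0.2831, 0.13]]
rod ends [ 0.55861904 -0.38180393  0.055     ] [ 0.53434607 -0.17364723  0.05      ] 6.651172623059379 0.20962678977091206
side rod [ 0.57201371 -0.37997776  0.05      ] [ 0.53635336 -0.16252153  0.05      ] 9.31296542988716 0.22036077756769804
```

View pics/ot_rod.png

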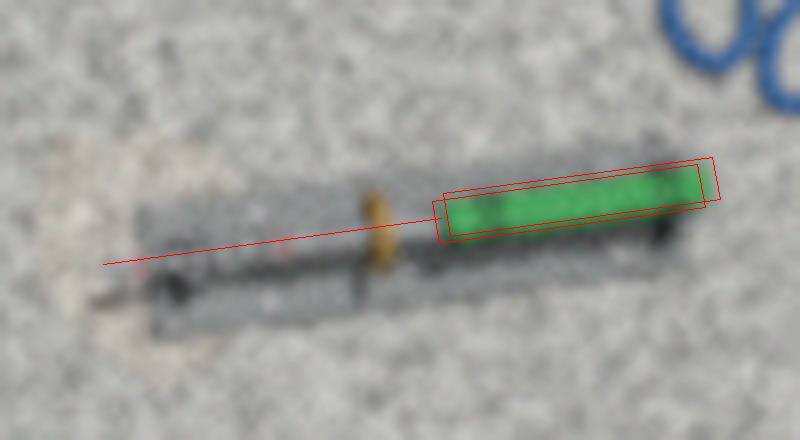

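View pics/os_rod.png

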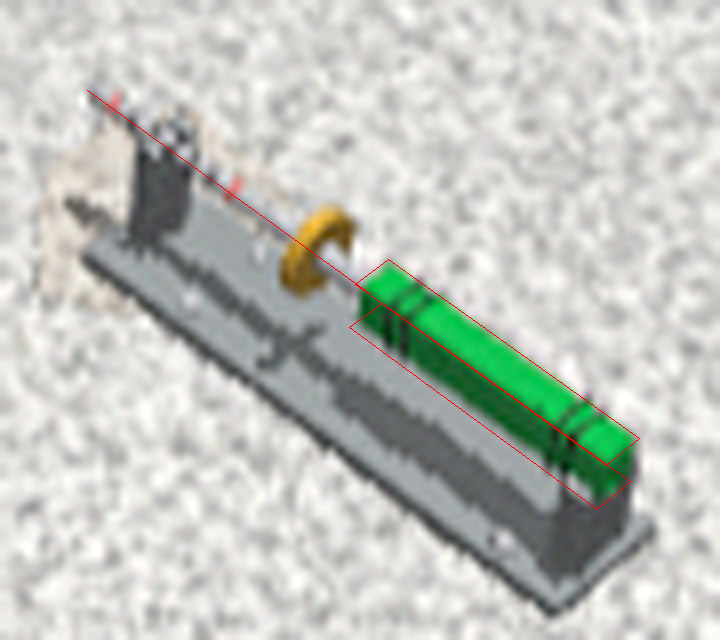

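View pics/ot_res.png

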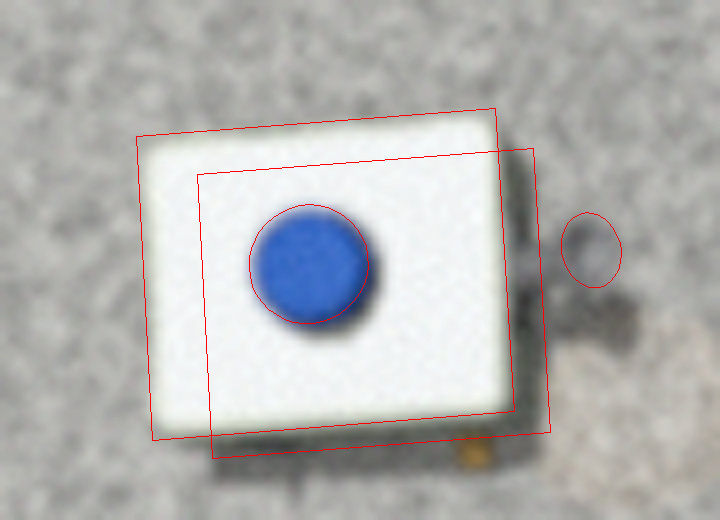

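View pics/os_res.png

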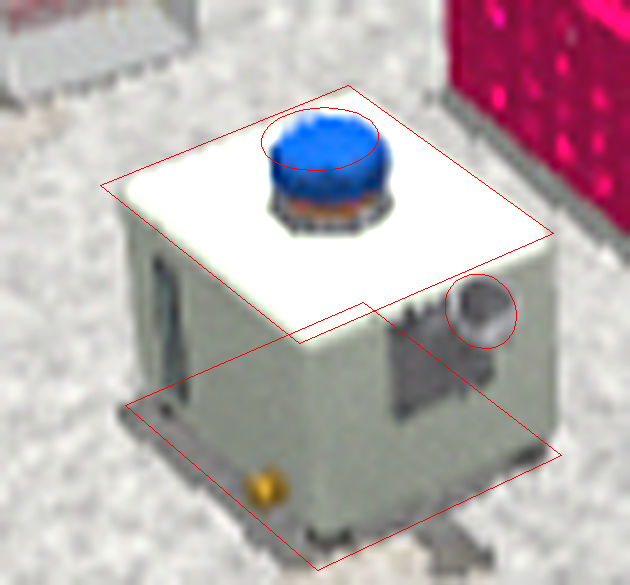

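play_rows(series=[{"tx":0.0366,"ty":-0.0366,"turn":-0.126},{"tx":0.0366,"ty":-0.0366,"turn":-0.126},{"tx":0.0366,"ty":-0.0366,"turn":-0.126},{"tx":0.0366,"ty":-0.0366,"turn":-0.126},{"tx":0.0366,"ty":-0.0366,"turn":-0.126},{"tx":0.0366,"ty":-0.0366,"turn":-0.126},{"tx":0.0366,"ty":-0.0366,"turn":-0.126},{"tx":0.0366,"ty":-0.0366,"turn":-0.126},{"tx":0.0366,"ty":-0.0366},{"tx":0.0366,"ty":-0.0366}], gripper=0)

```text
invalid input
```

play_rows(series=[{"tx":0.0366,"ty":-0.0366,"tz":0,"turn":-0.126},{"tx":0.0366,"ty":-0.0366,"tz":0,"turn":-0.126},{"tx":0.0366,"ty":-0.0366,"tz":0,"turn":-0.126},{"tx":0.0366,"ty":-0.0366,"tz":0,"turn":-0.126},{"tx":0.0366,"ty":-0.0366,"tz":0,"turn":-0.126},{"tx":0.0366,"ty":-0.0366,"tz":0,"turn":-0.126},{"tx":0.0366,"ty":-0.0366,"tz":0,"turn":-0.126},{"tx":0.0366,"ty":-0.0366,"tz":0,"turn":-0.126},{"tx":0.0366,"ty":-0.0366,"tz":0,"turn":0},{"tx":0.0366,"ty":-0.0366,"tz":0,"turn":0}], gripper=0)

```text
time_s: 2.0
position: [0.5342, 0.2828, 0.2924]
tcp_rot: [[0.993, 0.12, 0.0], [0.12, -0.993, 0.0], [0.0, -0.0, -1.0]]
force: [0.8, 1.2, 0.2]
opening: 0.173
```

play_rows(series=[{"tx":0,"ty":0,"tz":-0.027,"turn":0},{"tx":0,"ty":0,"tz":-0.027,"turn":0},{"tx":0,"ty":0,"tz":-0.027,"turn":0},{"tx":0,"ty":0,"tz":-0.027,"turn":0},{"tx":0,"ty":0,"tz":0,"turn":0}])

```text
time_s: 2.5
position: [0.5314, 0.2834, 0.203]
tcp_rot: [[0.993, 0.12, -0.006], [0.12, -0.993, -0.002], [-0.007, 0.001, -1.0]]
force: [-1.2, 0.3, -0.1]
opening: 0.008
```

play_rows(series=[{"tx":0,"ty":0,"tz":-0.004,"turn":0},{"tx":0,"ty":0,"tz":-0.004,"turn":0},{"tx":0,"ty":0,"tz":-0.004,"turn":0},{"tx":0,"ty":0,"tz":0,"turn":0}])

```text
time_s: 2.9
position: [0.5338, 0.2844, 0.1971]
tcp_rot: [[0.993, 0.12, 0.002], [0.12, -0.993, 0.001], [0.002, -0.0, -1.0]]
force: [0.2, 0.2, 1.2]
opening: 0.011
```

play_rows(series=[{"tx":0,"ty":0,"tz":-0.0015,"turn":0},{"tx":0,"ty":0,"tz":-0.0015,"turn":0},{"tx":0,"ty":0,"tz":-0.0015,"turn":0},{"tx":0,"ty":0,"tz":-0.0015,"turn":0},{"tx":0,"ty":0,"tz":0,"turn":0}])

```text
time_s: 3.4
position: [0.5338, 0.2844, 0.1921]
tcp_rot: [[0.993, 0.12, 0.002], [0.12, -0.993, 0.001], [0.002, -0.001, -1.0]]
force: [0.2, 1.1, 6.1]
opening: 0.005
```

play_rows(series=[{"tx":0,"ty":0,"tz":-0.001,"turn":0},{"tx":0,"ty":0,"tz":-0.001,"turn":0},{"tx":0,"ty":0,"tz":-0.001,"turn":0},{"tx":0,"ty":0,"tz":0,"turn":0}])

```text
time_s: 3.8
position: [0.5338, 0.2844, 0.192]
tcp_rot: [[0.993, 0.12, 0.003], [0.12, -0.993, 0.001], [0.003, -0.0, -1.0]]
force: [-1.6, -0.5, 17.5]
opening: 0.006
```

play_rows(series=[{"tx":0,"ty":0,"tz":0.03,"turn":0},{"tx":0,"ty":0,"tz":0.05,"turn":0},{"tx":0,"ty":0,"tz":0.05,"turn":0},{"tx":0.0035,"ty":-0.055,"tz":0,"turn":0},{"tx":0.0035,"ty":-0.06,"tz":0,"turn":0},{"tx":0.0035,"ty":-0.06,"tz":0,"turn":0},{"tx":0.0035,"ty":-0.06,"tz":0,"turn":0},{"tx":0.0035,"ty":-0.06,"tz":0,"turn":0},{"tx":0.0035,"ty":-0.06,"tz":0,"turn":0},{"tx":0.0035,"ty":-0.06,"tz":0,"turn":0}], gripper=1)

```text
time_s: 4.8
position: [0.5517, -0.0496, 0.2921]
tcp_rot: [[0.993, 0.12, -0.003], [0.12, -0.993, 0.001], [-0.003, -0.001, -1.0]]
force: [0.5, -0.6, 1.1]
opening: 0.833
```

play_rows(series=[{"tx":0.0035,"ty":-0.06,"tz":0,"turn":0},{"tx":0,"ty":-0.06,"tz":0,"turn":0},{"tx":0,"ty":-0.06,"tz":0,"turn":0},{"tx":0,"ty":-0.06,"tz":0,"turn":0},{"tx":0,"ty":-0.06,"tz":0,"turn":0},{"tx":0,"ty":-0.055,"tz":0,"turn":0},{"tx":0,"ty":0,"tz":0,"turn":0},{"tx":0,"ty":0,"tz":0,"turn":0}])

```text
time_s: 5.6
position: [0.5545, -0.3324, 0.2915]
tcp_rot: [[0.993, 0.118, -0.003], [0.118, -0.993, 0.003], [-0.002, -0.003, -1.0]]
force: [0.4, 1.4, 0.4]
opening: 1.0
```

Run:
```python
from h import *
print(bot.read_state()['position'])
import pickle
for n in('top','side'):
    c=vision.capture(n);save(c,n+'1');pickle.dump(c,open(n+'1.pkl','wb'))
```

```text
[ 0.55449098 -0.33239678  0.29148407]
```

View pics/side1.png

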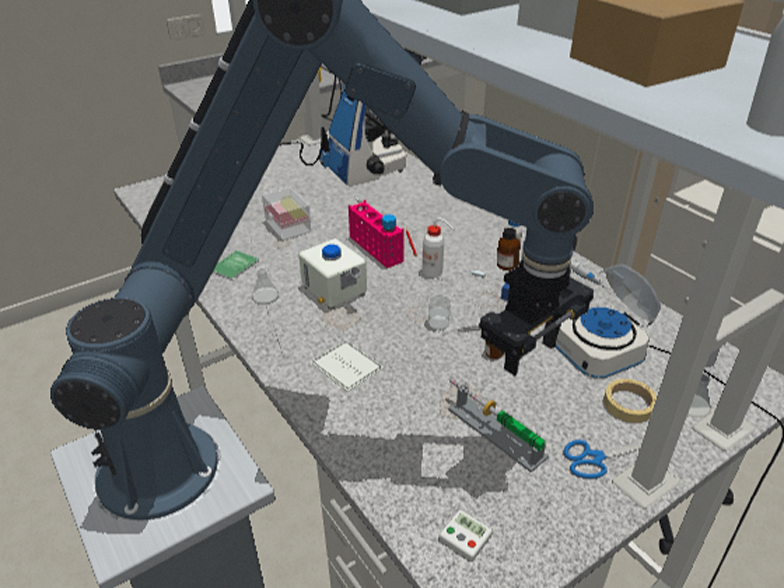

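play_rows(series=[{"tx":0.002,"ty":0,"tz":-0.035,"turn":0},{"tx":0,"ty":0,"tz":-0.045,"turn":0},{"tx":0,"ty":0,"tz":-0.045,"turn":0},{"tx":0,"ty":0,"tz":-0.045,"turn":0},{"tx":0,"ty":0,"tz":-0.03,"turn":0},{"tx":0,"ty":0,"tz":-0.022,"turn":0},{"tx":0,"ty":0,"tz":-0.015,"turn":0},{"tx":0,"ty":0,"tz":0,"turn":0}])

```text
time_s: 6.5
position: [0.5566, -0.3297, 0.1019]
tcp_rot: [[0.993, 0.122, -0.003], [0.122, -0.993, 0.003], [-0.003, -0.003, -1.0]]
force: [-0.4, -0.6, 0.8]
opening: 1.001
```

Run:
```python
from h import *
s=bot.read_state();print(s['position'],s['force'])
import pickle
c=vision.capture('side');cv2.imwrite('pics/side2.png',cv2.resize(c['pixels'][220:360,280:460],None,fx=4,fy=4,interpolation=cv2.INTER_CUBIC))
```

```text
[ 0.55658124 -0.32970063  0.10188263] [-0.36311659 -0.56675652  0.75233028]
```

View pics/side2.png

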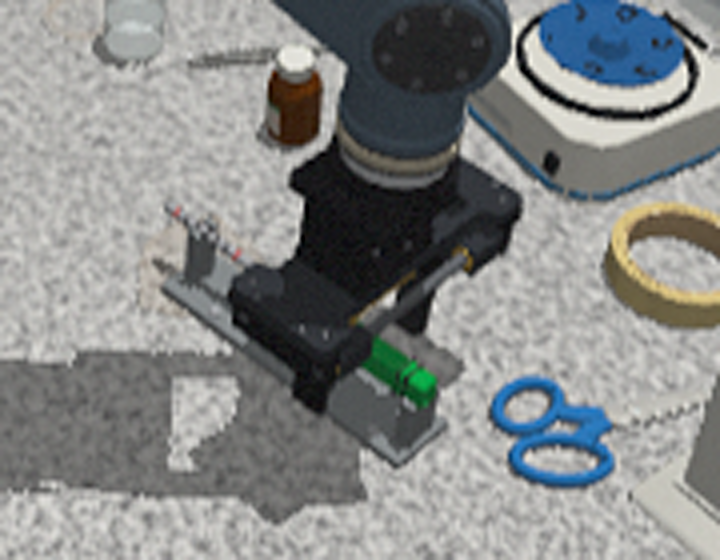

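play_rows(series=[{"tx":0,"ty":-0.003,"tz":0,"turn":0},{"tx":0,"ty":0,"tz":0,"turn":0},{"tx":0,"ty":0,"tz":0,"turn":0},{"tx":0,"ty":0,"tz":0,"turn":0},{"tx":0,"ty":0,"tz":0,"turn":0},{"tx":0,"ty":0,"tz":0,"turn":0},{"tx":0,"ty":0,"tz":0,"turn":0},{"tx":0,"ty":0,"tz":0,"turn":0},{"tx":0,"ty":0,"tz":0,"turn":0},{"tx":0,"ty":0,"tz":0,"turn":0}], gripper=0)

```text
time_s: 7.55
position: [0.5571, -0.3343, 0.1034]
tcp_rot: [[0.993, 0.12, -0.0], [0.12, -0.993, 0.0], [-0.0, -0.0, -1.0]]
force: [0.1, -0.6, 0.0]
opening: 0.182
```

play_rows(series=[{"tx":0,"ty":0,"tz":0.012,"turn":0},{"tx":0,"ty":0,"tz":0.03,"turn":0},{"tx":0,"ty":0,"tz":0.025,"turn":0},{"tx":0,"ty":0,"tz":0,"turn":0}])

```text
time_s: 7.95
position: [0.5588, -0.3356, 0.1605]
tcp_rot: [[0.993, 0.12, 0.005], [0.12, -0.993, -0.005], [0.005, 0.005, -1.0]]
force: [-0.2, 0.3, -0.3]
opening: 0.181
```

Run:
```python
from h import *
s=bot.read_state();print(s['position'],s['force'])
c=vision.capture('side');cv2.imwrite('pics/side3.png',cv2.resize(c['pixels'][200:360,280:460],None,fx=3.5,fy=3.5,interpolation=cv2.INTER_CUBIC))
```

```text
[ 0.5587552  -0.33555969  0.16052966] [-0.15552233  0.3072095  -0.30860956]
```

View pics/side3.png

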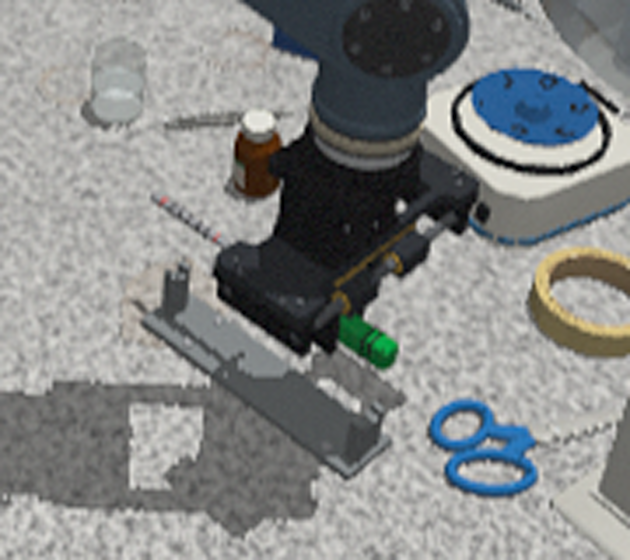

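play_rows(series=[{"tx":-0.001,"ty":0.03,"tz":0,"turn":-0.03},{"tx":-0.001,"ty":0.045,"tz":0,"turn":-0.03},{"tx":-0.001,"ty":0.05,"tz":0,"turn":0},{"tx":-0.001,"ty":0.06,"tz":0,"turn":0},{"tx":-0.001,"ty":0.06,"tz":0,"turn":0},{"tx":-0.001,"ty":0.06,"tz":0,"turn":0},{"tx":0,"ty":0.045,"tz":0,"turn":0},{"tx":0,"ty":0.031,"tz":0,"turn":0},{"tx":0,"ty":0,"tz":0,"turn":0},{"tx":0,"ty":0,"tz":0,"turn":0}])

```text
time_s: 9.0
position: [0.552, -0.0291, 0.1563]
tcp_rot: [[0.998, 0.059, -0.001], [0.059, -0.998, -0.0], [-0.001, -0.0, -1.0]]
force: [1.1, -0.1, -0.8]
opening: 0.182
```

```bash
cat > look.py <<'E'
from h import *
import sys,pickle
n=sys.argv[1]
s=bot.read_state();print(s['position'],s['force'],s['time_s'])
for k,roi,f in(('top',(170,310,180,260),5.7),('side',(190,320,150,250),6)):
    c=vision.capture(k);pickle.dump(c,open(f'{k}_{n}.pkl','wb'));x0,x1,y0,y1=roi
    cv2.imwrite(f'pics/{k}_{n}.png',cv2.convertScaleAbs(cv2.resize(c['pixels'][y0:y1,x0:x1],None,fx=f,fy=f,interpolation=cv2.INTER_CUBIC),alpha=1.4))
print(bot.read_state()['position'])
E
python3 look.py 4
```

```text
[ 0.55197279 -0.02905723  0.15633228] [ 1.10172697 -0.10464415 -0.81183606] 9.0
[ 0.55240215 -0.03039015  0.15661162]
```

View pics/top_4.png

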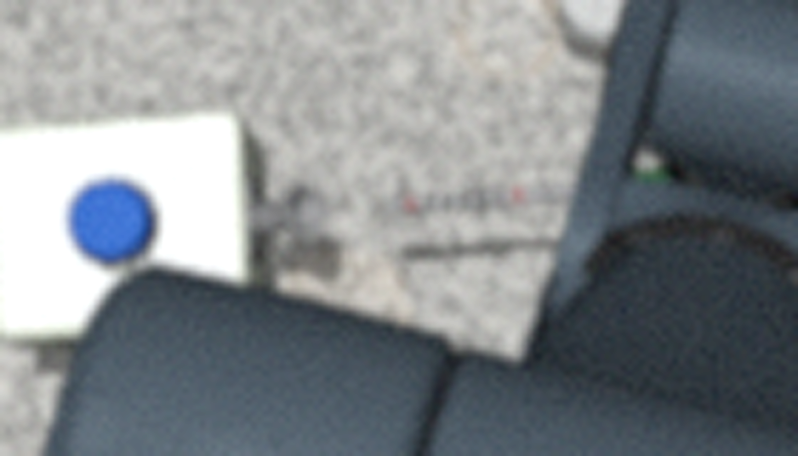

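View pics/side_4.png

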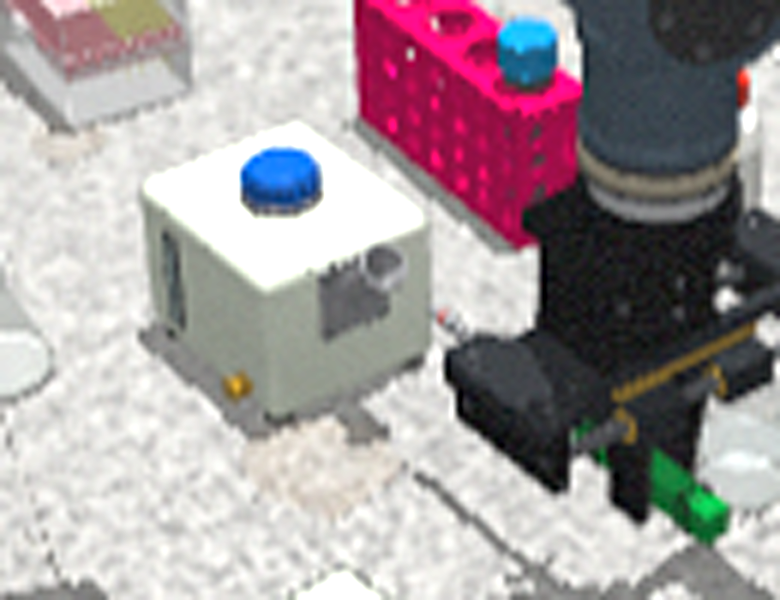

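```bash
cat > ov.py <<'E'
from h import *
import pickle
def ov(c,roi,k,pts,n):
    x0,x1,y0,y1=roi;im=cv2.resize(c['pixels'][y0:y1,x0:x1],None,fx=k,fy=k,interpolation=cv2.INTER_CUBIC);im=cv2.convertScaleAbs(im,alpha=1.5)
    for i,poly in enumerate(pts):
        q=np.array([(proj(c,P)+.5-[x0,y0])*k for P in poly]).round().astype(int)
        cv2.polylines(im,[q],False,[(0,0,255),(255,0,255),(0,200,0)][i%3] ,1)
    return im
def circ(o,n,r):
    n=n/np.linalg.norm(n);u=np.cross(n,[0,0,1.]);u/=np.linalg.norm(u);v=np.cross(n,u)
    return [o+r*(np.cos(a)*u+np.sin(a)*v) for a in np.linspace(0,2*np.pi,40)]
E
python3 - <<'E'
from ov import *
t=pickle.load(open('top_4.pkl','rb'));s=pickle.load(open('side_4.pkl','rb'))
yaw=np.radians(3.35);d=np.array([-np.sin(yaw),np.cos(yaw),0]);M=np.array([.5395,.1867,.107])
n=np.array([np.sin(yaw),-np.cos(yaw),1])
g=np.array([.5522,-.0297,.1056])
pts=[circ(M,n,.0135),circ(M,n,.0107),[g+d*.1,g+d*.176]]
pts.append([M,M-n/np.sqrt(2)*.045])
cv2.imwrite('pics/o1.png',np.vstack([ov(t,(205,275,200,228),11,pts,''),ov(s,(230,300,180,210),11,pts,'')]))
E
```

```text
(no output)
```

View pics/o1.png

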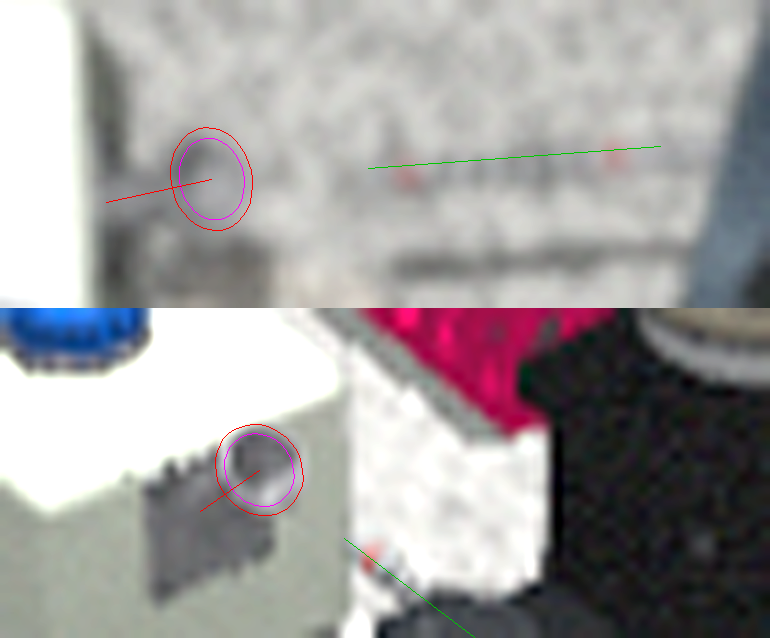

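play_rows(series=[{"tx":0,"ty":0.013,"tz":0.003,"turn":0},{"tx":0,"ty":0.015,"tz":0,"turn":0},{"tx":0,"ty":0.013,"tz":0,"turn":0},{"tx":0,"ty":0.011,"tz":0,"turn":0},{"tx":0,"ty":0,"tz":0,"turn":0},{"tx":0,"ty":0,"tz":0,"turn":0}])

```text
time_s: 9.7
position: [0.5524, 0.0125, 0.1595]
tcp_rot: [[0.998, 0.059, 0.0], [0.059, -0.998, -0.0], [0.0, 0.0, -1.0]]
force: [-0.2, 0.4, -1.6]
opening: 0.18
```

```bash
python3 look.py 5
python3 - <<'E'
from ov import *
t=pickle.load(open('top_5.pkl','rb'));s=pickle.load(open('side_5.pkl','rb'))
cv2.imwrite('pics/o2.png',np.vstack([ov(t,(205,275,200,228),11,[],''),ov(s,(230,300,180,210),11,[],'')]))
E
```

```text
[0.55236274 0.01252999 0.1594817 ] [-0.1778408   0.38956434 -1.63095285] 9.7
[0.55244358 0.01201272 0.15946876]
```

View pics/o2.png

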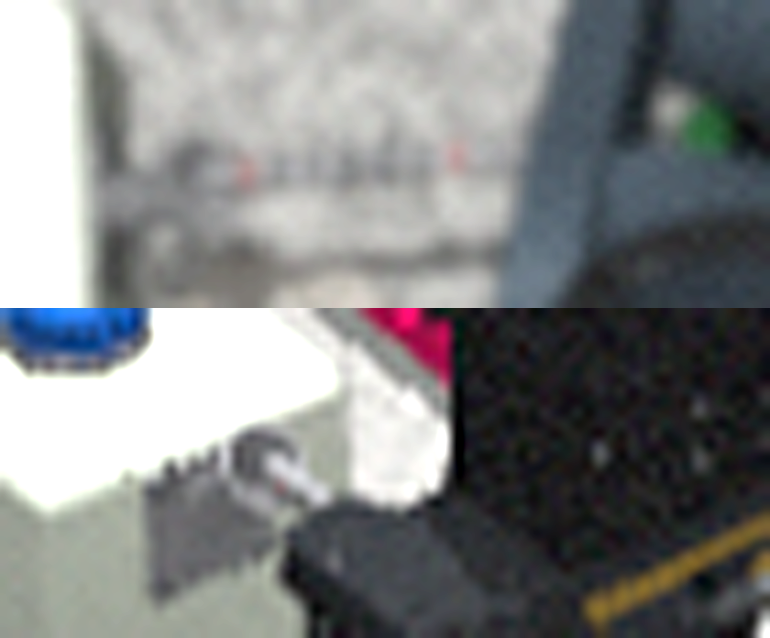

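play_rows(series=[{"tx":0,"ty":0.0025,"tz":0,"turn":0},{"tx":-0.0005,"ty":0.0025,"tz":0,"turn":0},{"tx":0,"ty":0.0025,"tz":0,"turn":0},{"tx":0,"ty":0,"tz":0,"turn":0},{"tx":0,"ty":0,"tz":0,"turn":0}])

```text
time_s: 10.3
position: [0.5519, 0.0181, 0.1594]
tcp_rot: [[0.998, 0.058, -0.0], [0.058, -0.998, -0.0], [-0.0, 0.0, -1.0]]
force: [0.1, 0.5, -0.5]
opening: 0.181
```

play_rows(series=[{"tx":0,"ty":0.0025,"tz":0,"turn":0},{"tx":0,"ty":0.0025,"tz":0,"turn":0},{"tx":0,"ty":0,"tz":0,"turn":0},{"tx":0,"ty":0,"tz":0,"turn":0}])

```text
time_s: 10.7
position: [0.5521, 0.0215, 0.1595]
tcp_rot: [[0.998, 0.058, 0.0], [0.058, -0.998, -0.001], [0.0, 0.001, -1.0]]
force: [-1.1, -4.6, -1.4]
opening: 0.18
```

play_rows(series=[{"tx":0,"ty":0.0005,"tz":0.009,"turn":0},{"tx":0,"ty":0.0007,"tz":0.009,"turn":0},{"tx":0,"ty":0.001,"tz":0.009,"turn":0},{"tx":0,"ty":0.0015,"tz":0.009,"turn":0},{"tx":0,"ty":0,"tz":0,"turn":0}])

```text
time_s: 11.2
position: [0.5523, 0.0248, 0.1894]
tcp_rot: [[0.998, 0.059, 0.002], [0.059, -0.998, -0.001], [0.002, 0.001, -1.0]]
force: [-0.7, -5.9, -0.5]
opening: 0.181
```

```bash
python3 look.py 6
python3 - <<'E'
from ov import *
t=pickle.load(open('top_6.pkl','rb'));s=pickle.load(open('side_6.pkl','rb'))
cv2.imwrite('pics/o3.png',np.vstack([ov(t,(205,275,200,228),11,[],''),ov(s,(230,300,180,210),11,[],'')]))
E
```

```text
[0.55232933 0.02478737 0.18940891] [-0.73449514 -5.88241496 -0.47303152] 11.2
[0.55206405 0.02470437 0.18873389]
```

View pics/o3.png

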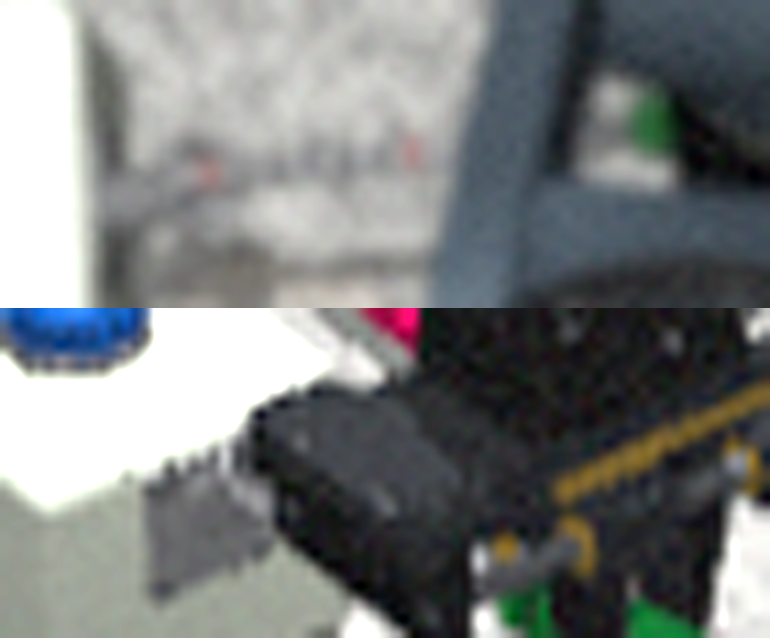

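View pics/side_6.png

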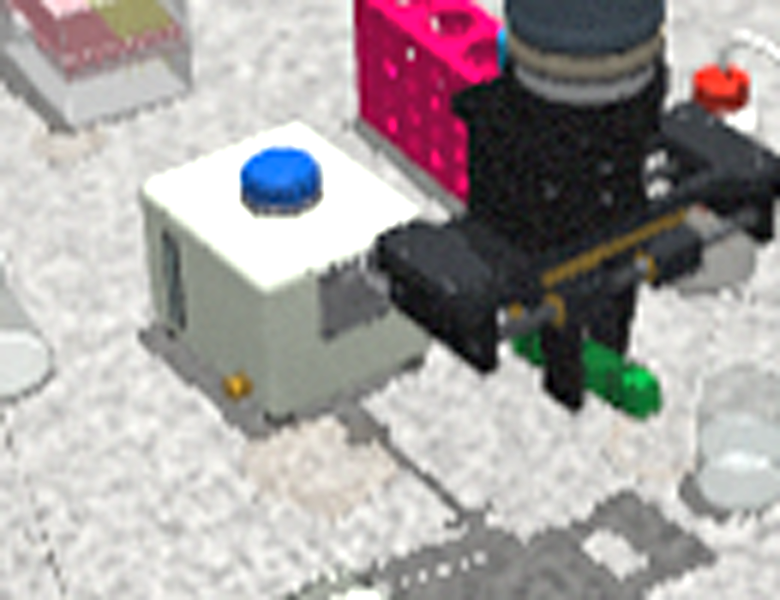

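play_rows(series=[{"tx":0,"ty":0.0018,"tz":0.0088,"turn":0},{"tx":0,"ty":0.0022,"tz":0.0088,"turn":0},{"tx":-0.0005,"ty":0.0025,"tz":0.0086,"turn":0},{"tx":0,"ty":0.003,"tz":0.0086,"turn":0},{"tx":0,"ty":0,"tz":0,"turn":0}])

```text
time_s: 11.8
position: [0.5518, 0.0326, 0.2169]
tcp_rot: [[0.998, 0.059, 0.001], [0.059, -0.998, -0.001], [0.001, 0.001, -1.0]]
force: [-0.9, -5.8, -0.9]
opening: 0.18
```

play_rows(series=[{"tx":0,"ty":0.0033,"tz":0.0082,"turn":0},{"tx":-0.0005,"ty":0.0038,"tz":0.0082,"turn":0},{"tx":0,"ty":0.0042,"tz":0.008,"turn":0},{"tx":-0.0005,"ty":0.0045,"tz":0.008,"turn":0},{"tx":0,"ty":0,"tz":0,"turn":0}])

```text
time_s: 12.3
position: [0.5508, 0.0453, 0.2425]
tcp_rot: [[0.998, 0.058, 0.001], [0.058, -0.998, -0.001], [0.001, 0.001, -1.0]]
force: [-0.2, -4.0, 0.4]
opening: 0.184
```

```bash
python3 look.py 7
python3 - <<'E'
from ov import *
t=pickle.load(open('top_7.pkl','rb'))
cv2.imwrite('pics/o4.png',ov(t,(205,275,195,230),11,[],''))
E
```

```text
[0.5507578  0.04530796 0.24253258] [-0.20562373 -4.01871011  0.39665274] 12.3
[0.55048139 0.04535989 0.24175909]
```

View pics/o4.png

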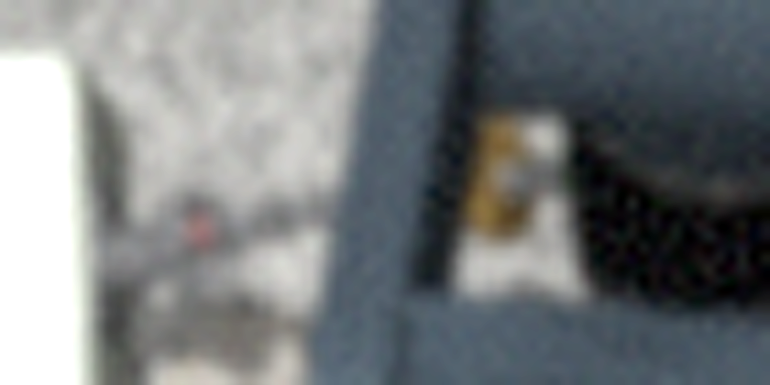

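View pics/side_7.png

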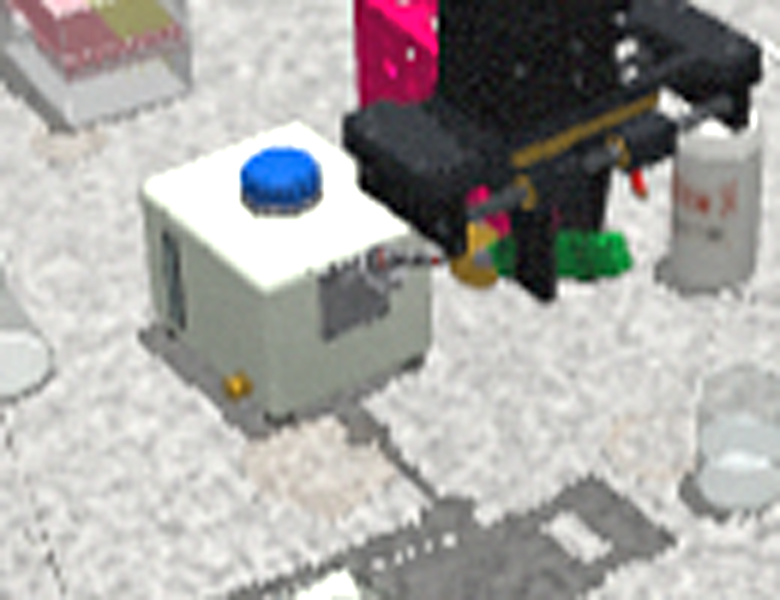

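play_rows(series=[{"tx":0,"ty":0.0048,"tz":0.0077,"turn":0},{"tx":-0.0006,"ty":0.0052,"tz":0.0074,"turn":0},{"tx":0,"ty":0.0056,"tz":0.0072,"turn":0},{"tx":-0.0006,"ty":0.006,"tz":0.0068,"turn":0},{"tx":0,"ty":0,"tz":0,"turn":0}])

```text
time_s: 12.9
position: [0.5496, 0.0636, 0.266]
tcp_rot: [[0.998, 0.058, 0.0], [0.058, -0.998, 0.001], [0.0, -0.001, -1.0]]
force: [-1.1, -3.1, -1.1]
opening: 0.181
```

play_rows(series=[{"tx":-0.0005,"ty":0.0062,"tz":0.0066,"turn":0},{"tx":0,"ty":0.0064,"tz":0.0064,"turn":0},{"tx":0,"ty":0,"tz":0,"turn":0},{"tx":0,"ty":0,"tz":0,"turn":0}])

```text
time_s: 13.3
position: [0.5491, 0.0734, 0.2757]
tcp_rot: [[0.998, 0.058, -0.0], [0.058, -0.998, 0.001], [-0.0, -0.001, -1.0]]
force: [-1.1, -1.1, -0.7]
opening: 0.178
```

```bash
python3 look.py 8
python3 - <<'E'
from ov import *
t=pickle.load(open('top_8.pkl','rb'))
cv2.imwrite('pics/o5.png',ov(t,(205,275,195,230),11,[],''))
E
```

```text
[0.54909128 0.07336261 0.27572251] [-1.12343175 -1.08315087 -0.69864392] 13.3
[0.54912457 0.07316281 0.27547557]
```

View pics/o5.png

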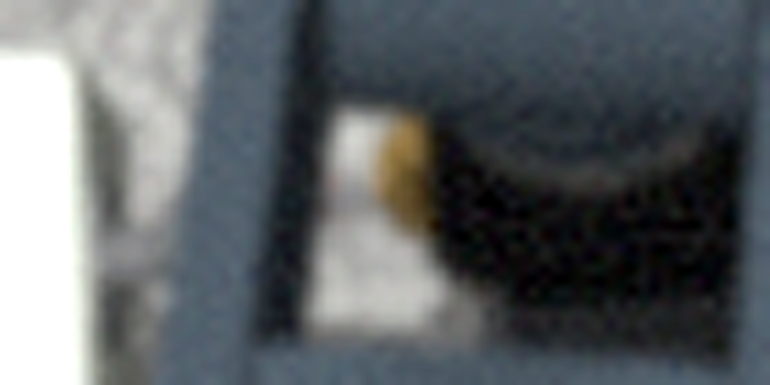

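View pics/side_8.png

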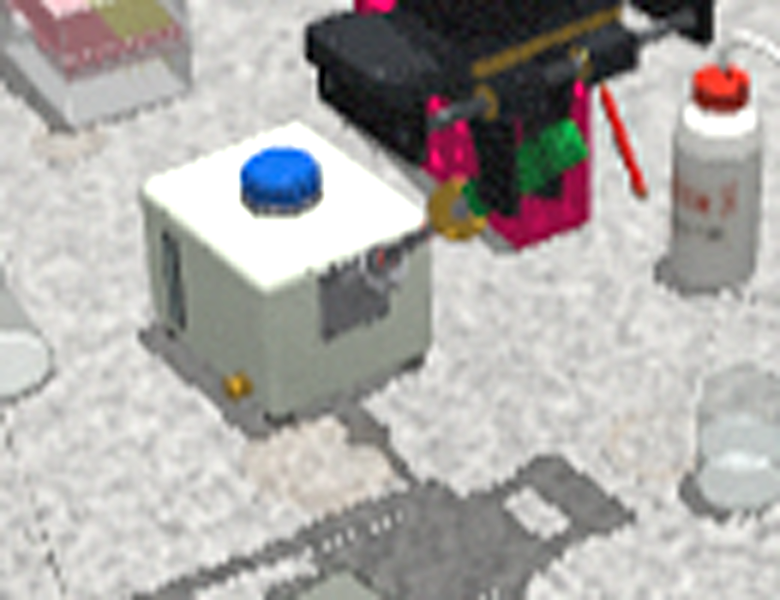

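play_rows(series=[{"tx":-0.0002,"ty":0.0033,"tz":-0.0033,"turn":0},{"tx":-0.0002,"ty":0.0033,"tz":-0.0033,"turn":0},{"tx":-0.0002,"ty":0.0033,"tz":-0.0033,"turn":0},{"tx":-0.0002,"ty":0.0033,"tz":-0.0033,"turn":0},{"tx":0,"ty":0,"tz":0,"turn":0}])

```text
time_s: 13.9
position: [0.5482, 0.0838, 0.2642]
tcp_rot: [[0.998, 0.058, -0.002], [0.058, -0.998, 0.001], [-0.002, -0.001, -1.0]]
force: [-1.1, 0.5, -2.3]
opening: 0.18
```

play_rows(series=[{"tx":-0.0002,"ty":0.0033,"tz":-0.0033,"turn":0},{"tx":-0.0002,"ty":0.0033,"tz":-0.0033,"turn":0},{"tx":-0.0002,"ty":0.0033,"tz":-0.0033,"turn":0},{"tx":-0.0002,"ty":0.0033,"tz":-0.0033,"turn":0},{"tx":0,"ty":0,"tz":0,"turn":0}])

```text
time_s: 14.4
position: [0.5478, 0.0944, 0.254]
tcp_rot: [[0.998, 0.058, -0.001], [0.058, -0.998, 0.001], [-0.001, -0.001, -1.0]]
force: [-1.4, -1.5, -1.8]
opening: 0.18
```

play_rows(series=[{"tx":-0.0006,"ty":0.0035,"tz":-0.0035,"turn":0},{"tx":-0.0006,"ty":0.0035,"tz":-0.0035,"turn":0},{"tx":-0.0006,"ty":0.0035,"tz":-0.0035,"turn":0},{"tx":-0.0002,"ty":0.0035,"tz":-0.0035,"turn":0},{"tx":-0.0002,"ty":0.0035,"tz":-0.0035,"turn":0},{"tx":-0.0002,"ty":0.0035,"tz":-0.0035,"turn":0},{"tx":0,"ty":0,"tz":0,"turn":0}])

```text
time_s: 15.1
position: [0.5461, 0.1112, 0.2373]
tcp_rot: [[0.998, 0.057, -0.0], [0.057, -0.998, 0.001], [-0.0, -0.001, -1.0]]
force: [-0.2, -0.4, -3.7]
opening: 0.182
```

play_rows(series=[{"tx":-0.0002,"ty":0.0035,"tz":-0.0035,"turn":0},{"tx":-0.0002,"ty":0.0035,"tz":-0.0035,"turn":0},{"tx":-0.0002,"ty":0.0035,"tz":-0.0035,"turn":0},{"tx":-0.0002,"ty":0.0035,"tz":-0.0035,"turn":0},{"tx":-0.0002,"ty":0.003,"tz":-0.003,"turn":0},{"tx":0,"ty":0,"tz":0,"turn":0}])

```text
time_s: 15.7
position: [0.5453, 0.1247, 0.2237]
tcp_rot: [[0.998, 0.057, -0.0], [0.057, -0.998, 0.001], [-0.0, -0.001, -1.0]]
force: [-1.3, -0.7, -3.3]
opening: 0.18
```

```bash
python3 look.py 9
```

```text
[0.54532191 0.12472284 0.22372883] [-1.32576177 -0.68353104 -3.26000228] 15.7
[0.54531702 0.12455052 0.22391343]
```

View pics/side_9.png

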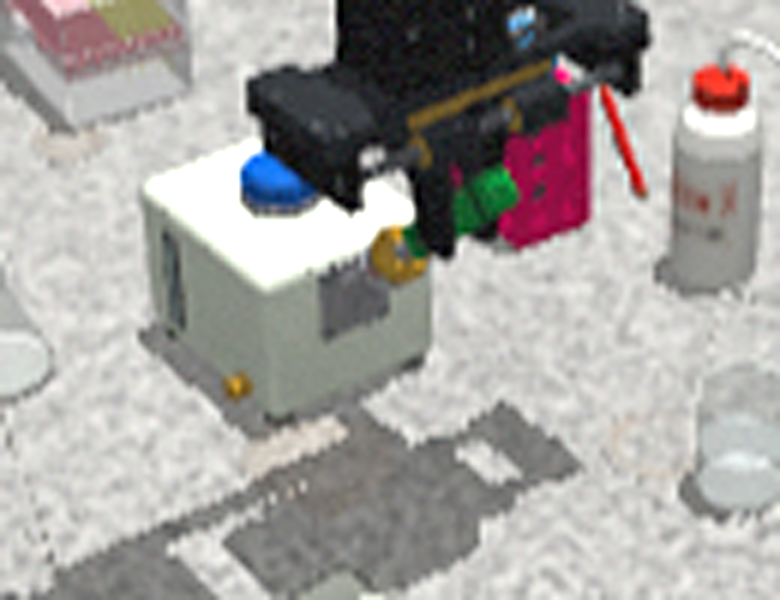

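play_rows(series=[{"tx":-0.0002,"ty":0.003,"tz":-0.003,"turn":0},{"tx":-0.0002,"ty":0.003,"tz":-0.003,"turn":0},{"tx":-0.0002,"ty":0.002,"tz":-0.002,"turn":0},{"tx":0,"ty":0.001,"tz":-0.001,"turn":0},{"tx":0,"ty":0,"tz":0,"turn":0}])

```text
time_s: 16.3
position: [0.5449, 0.1316, 0.2168]
tcp_rot: [[0.998, 0.057, 0.0], [0.057, -0.998, 0.0], [0.0, -0.0, -1.0]]
force: [-0.8, -1.0, -2.5]
opening: 0.186
```

play_rows(series=[{"tx":0,"ty":0.001,"tz":-0.001,"turn":0},{"tx":0,"ty":0.001,"tz":-0.001,"turn":0},{"tx":0,"ty":0.001,"tz":-0.001,"turn":0},{"tx":0,"ty":0,"tz":0,"turn":0}])

```text
time_s: 16.7
position: [0.5449, 0.1339, 0.2145]
tcp_rot: [[0.998, 0.057, -0.0], [0.057, -0.998, 0.0], [-0.0, -0.0, -1.0]]
force: [-0.7, -1.5, -1.3]
opening: 0.181
```

play_rows(series=[{"tx":0,"ty":0.001,"tz":-0.001,"turn":0},{"tx":0,"ty":0.001,"tz":-0.001,"turn":0},{"tx":0,"ty":0,"tz":0,"turn":0},{"tx":0,"ty":0,"tz":0,"turn":0}])

```text
time_s: 17.1
position: [0.5449, 0.1351, 0.2132]
tcp_rot: [[0.998, 0.058, 0.0], [0.058, -0.998, -0.001], [0.0, 0.001, -1.0]]
force: [-2.2, -2.7, 1.8]
opening: 0.181
```

play_rows(series=[{"tx":0,"ty":0.001,"tz":-0.001,"turn":0},{"tx":0,"ty":0.001,"tz":-0.001,"turn":0},{"tx":0,"ty":0,"tz":0,"turn":0},{"tx":0,"ty":0,"tz":0,"turn":0}])

```text
time_s: 17.5
position: [0.5451, 0.1354, 0.2131]
tcp_rot: [[0.998, 0.059, 0.001], [0.059, -0.998, -0.003], [0.0, 0.003, -1.0]]
force: [-3.2, -9.4, 10.5]
opening: 0.177
```

Hard stop reached (about 14 N along the axis). I'll look to verify it.

```bash
python3 look.py 10
```

```text
[0.54506456 0.13537695 0.21306569] [-3.23889221 -9.430104   10.54260408] 17.5
[0.54509193 0.13536512 0.21307428]
```

View pics/side_10.png

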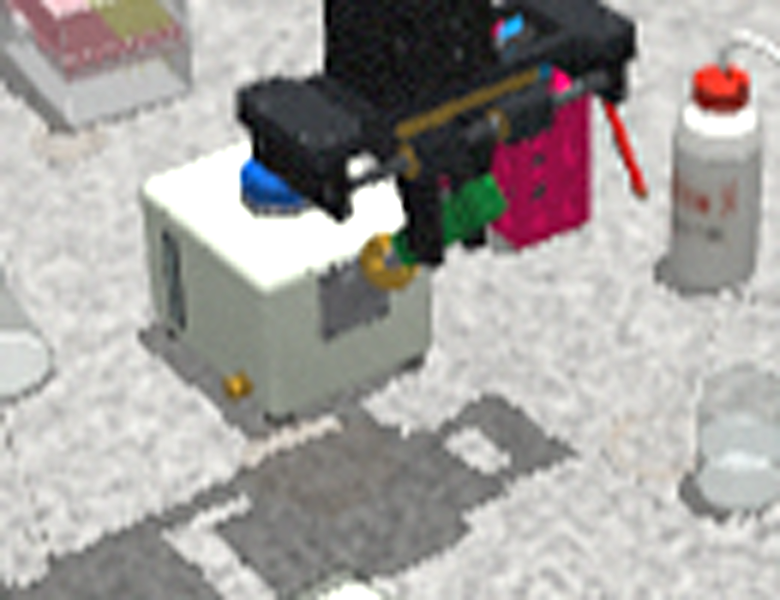

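play_rows(series=[{"tx":0,"ty":0.0005,"tz":-0.0005,"turn":0},{"tx":0,"ty":0,"tz":0,"turn":0},{"tx":0,"ty":0,"tz":0,"turn":0},{"tx":0,"ty":0,"tz":0,"turn":0}])

```text
time_s: 18.0
position: [0.5451, 0.1354, 0.213]
tcp_rot: [[0.998, 0.059, 0.001], [0.059, -0.998, -0.004], [0.001, 0.004, -1.0]]
force: [-4.7, -9.9, 12.1]
opening: 0.184
```

play_rows(series=[{"tx":-0.0005,"ty":-0.0012,"tz":0.0012,"turn":0},{"tx":-0.001,"ty":0,"tz":0,"turn":0},{"tx":-0.001,"ty":0,"tz":0,"turn":0},{"tx":0,"ty":0,"tz":0,"turn":0},{"tx":0,"ty":0.0004,"tz":-0.0004,"turn":0},{"tx":0,"ty":0,"tz":0,"turn":0},{"tx":0,"ty":0,"tz":0,"turn":0},{"tx":0,"ty":0,"tz":0,"turn":0}])

```text
time_s: 18.8
position: [0.5445, 0.1354, 0.2132]
tcp_rot: [[0.998, 0.058, 0.004], [0.058, -0.998, -0.003], [0.004, 0.003, -1.0]]
force: [-0.8, -7.4, 8.1]
opening: 0.186
```

play_rows(series=[{"tx":-0.001,"ty":-0.001,"tz":0.001,"turn":0},{"tx":-0.001,"ty":0,"tz":0,"turn":0},{"tx":0,"ty":0.0004,"tz":-0.0004,"turn":0},{"tx":0,"ty":0,"tz":0,"turn":0},{"tx":0,"ty":0,"tz":0,"turn":0},{"tx":0,"ty":0,"tz":0,"turn":0}])

```text
time_s: 19.4
position: [0.5434, 0.1354, 0.2133]
tcp_rot: [[0.998, 0.058, 0.006], [0.058, -0.998, -0.002], [0.006, 0.002, -1.0]]
force: [0.9, -6.7, 5.0]
opening: 0.18
```

play_rows(series=[{"tx":0,"ty":0,"tz":-0.0015,"turn":0},{"tx":0,"ty":0,"tz":0,"turn":0},{"tx":0,"ty":0,"tz":0,"turn":0},{"tx":0,"ty":0,"tz":0,"turn":0}])

```text
time_s: 19.8
position: [0.5435, 0.1352, 0.2131]
tcp_rot: [[0.998, 0.058, 0.006], [0.058, -0.998, -0.002], [0.006, 0.002, -1.0]]
force: [0.6, -7.3, 11.0]
opening: 0.175
```

play_rows(series=[{"tx":0.001,"ty":-0.003,"tz":0.004,"turn":0},{"tx":0.0005,"ty":-0.006,"tz":0.006,"turn":0},{"tx":0.0004,"ty":-0.008,"tz":0.008,"turn":0},{"tx":0.0004,"ty":-0.008,"tz":0.008,"turn":0},{"tx":0.0005,"ty":-0.008,"tz":0.008,"turn":0},{"tx":0.0005,"ty":-0.008,"tz":0.008,"turn":0},{"tx":0.0005,"ty":-0.008,"tz":0.008,"turn":0},{"tx":0.0005,"ty":-0.008,"tz":0.008,"turn":0},{"tx":0,"ty":0,"tz":0,"turn":0}])

```text
time_s: 20.7
position: [0.5452, 0.0897, 0.2584]
tcp_rot: [[0.998, 0.057, 0.002], [0.057, -0.998, -0.0], [0.002, 0.001, -1.0]]
force: [1.2, -1.0, 0.5]
opening: 0.181
```

play_rows(series=[{"tx":0.0005,"ty":-0.008,"tz":0.008,"turn":0},{"tx":0.0005,"ty":-0.008,"tz":0.008,"turn":0},{"tx":0.0005,"ty":-0.008,"tz":0.008,"turn":0},{"tx":0.0005,"ty":-0.009,"tz":0.009,"turn":0},{"tx":0.0005,"ty":-0.009,"tz":0.009,"turn":0},{"tx":0.0005,"ty":-0.008,"tz":0.008,"turn":0},{"tx":0,"ty":0,"tz":0,"turn":0},{"tx":0,"ty":0,"tz":0,"turn":0}])

```text
time_s: 21.5
position: [0.5471, 0.0505, 0.2974]
tcp_rot: [[0.998, 0.057, 0.0], [0.057, -0.998, 0.0], [0.0, -0.0, -1.0]]
force: [-0.4, -0.6, -1.5]
opening: 0.179
```

```bash
python3 look.py 11
```

```text
[0.54709088 0.05050735 0.29744149] [-0.4115569  -0.64987052 -1.5447097 ] 21.5
[0.54684304 0.05087056 0.29697789]
```

View pics/side_11.png

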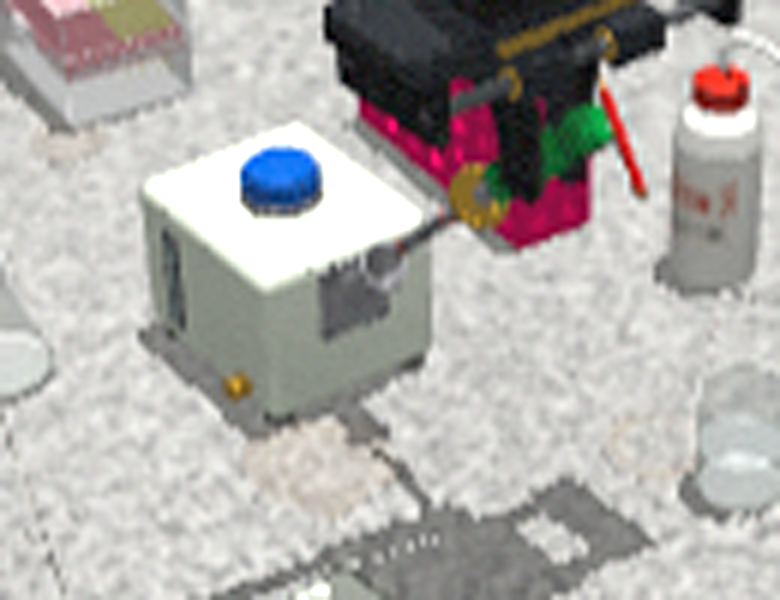

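play_rows(series=[{"tx":0.0005,"ty":-0.008,"tz":0.008,"turn":0},{"tx":0.0005,"ty":-0.008,"tz":0.008,"turn":0},{"tx":0,"ty":0,"tz":0,"turn":0},{"tx":0,"ty":0,"tz":0,"turn":0}])

```text
time_s: 22.0
position: [0.5481, 0.0376, 0.3105]
tcp_rot: [[0.998, 0.057, 0.001], [0.057, -0.998, 0.0], [0.001, -0.0, -1.0]]
force: [0.0, -0.8, -1.3]
opening: 0.178
```

```bash
python3 look.py 12;python3 - <<'E'
from ov import *
s=pickle.load(open('side_12.pkl','rb'));t=pickle.load(open('top_12.pkl','rb'))
yaw=np.radians(3.35);n=np.array([np.sin(yaw),-np.cos(yaw),1])/2**.5
M=np.array([.5395,.1867,.107])
g=bot.read_state()['position']-[0,0,.0525]; print(g, g-M)
pts=[circ(M,n,.0135),circ(M,n,.0107),[g-n*.03,g-n*.176]]
cv2.imwrite('pics/o6.png',np.vstack([ov(t,(195,265,195,225),11,pts,''),ov(s,(230,300,170,205),11,pts,'')]))
E
```

```text
[0.54814406 0.03759807 0.31046331] [ 0.01673413 -0.77020703 -1.30410204] 22.0
[0.54779596 0.03789559 0.31000137]
[0.54779596 0.03789559 0.25750137] [ 0.00829596 -0.14880441  0.15050137]
```

View pics/o6.png

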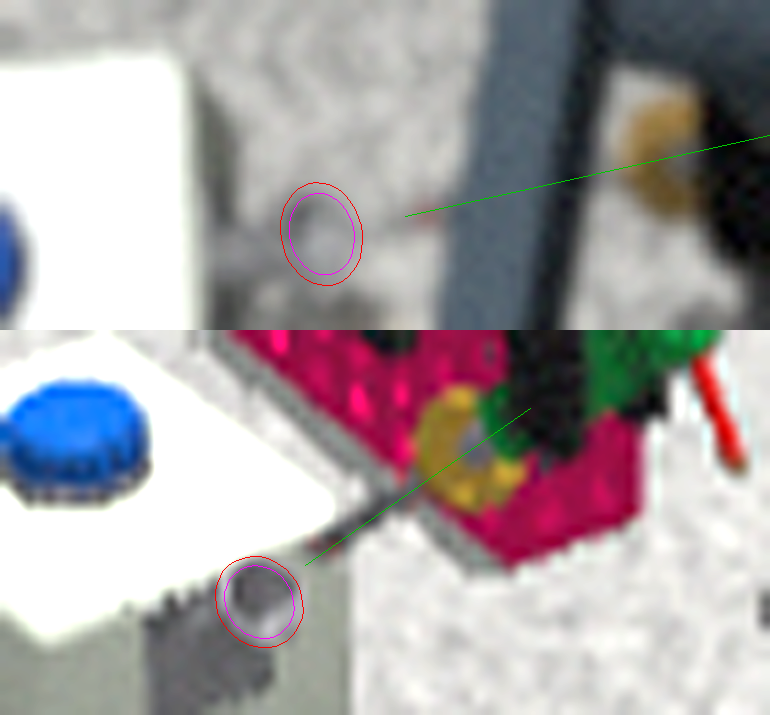

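play_rows(series=[{"tx":-0.0004,"ty":0.0075,"tz":-0.0073,"turn":0},{"tx":-0.0004,"ty":0.0075,"tz":-0.0073,"turn":0},{"tx":-0.0004,"ty":0.0075,"tz":-0.0073,"turn":0},{"tx":-0.0004,"ty":0.0075,"tz":-0.0073,"turn":0},{"tx":-0.0004,"ty":0.0075,"tz":-0.0073,"turn":0},{"tx":0,"ty":0,"tz":0,"turn":0}])

```text
time_s: 22.7
position: [0.5456, 0.0689, 0.2797]
tcp_rot: [[0.998, 0.059, -0.003], [0.059, -0.998, 0.0], [-0.003, -0.001, -1.0]]
force: [-0.3, -0.3, -0.2]
opening: 0.18
```

play_rows(series=[{"tx":0.0003,"ty":-0.0064,"tz":-0.0069,"turn":0},{"tx":0.0003,"ty":-0.0061,"tz":-0.0072,"turn":0},{"tx":0.0003,"ty":-0.0058,"tz":-0.0075,"turn":0},{"tx":0.0003,"ty":-0.0054,"tz":-0.0077,"turn":0},{"tx":0,"ty":0,"tz":0,"turn":0}])

```text
time_s: 23.2
position: [0.5473, 0.0479, 0.2567]
tcp_rot: [[0.998, 0.056, -0.001], [0.056, -0.998, 0.0], [-0.001, -0.0, -1.0]]
force: [0.7, -0.7, 0.4]
opening: 0.184
```

```bash
python3 look.py 13
```

```text
[0.54733754 0.04794999 0.2566934 ] [ 0.67318704 -0.7080081   0.37937057] 23.2
[0.54735385 0.04848852 0.25720893]
```

View pics/side_13.png

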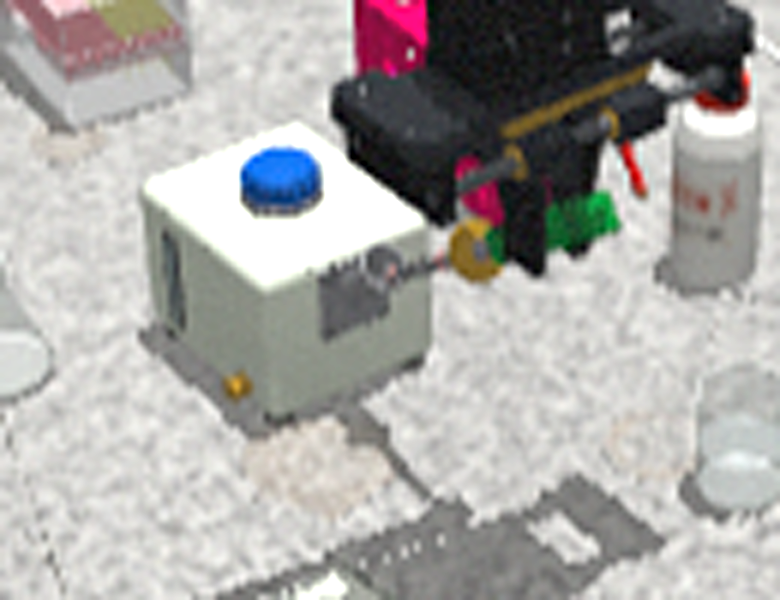

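play_rows(series=[{"tx":0.0003,"ty":-0.0045,"tz":-0.008,"turn":0},{"tx":0.0003,"ty":-0.0043,"tz":-0.0081,"turn":0},{"tx":0.0002,"ty":-0.004,"tz":-0.0082,"turn":0},{"tx":0.0002,"ty":-0.0037,"tz":-0.0084,"turn":0},{"tx":0,"ty":0,"tz":0,"turn":0}])

```text
time_s: 23.8
position: [0.5477, 0.0354, 0.2301]
tcp_rot: [[0.998, 0.057, -0.002], [0.057, -0.998, 0.0], [-0.002, -0.0, -1.0]]
force: [0.7, 0.4, 0.6]
opening: 0.176
```

```bash
python3 look.py 14
```

```text
[0.54774497 0.03536717 0.23006337] [0.68049695 0.35761202 0.62012487] 23.8
[0.54789365 0.03564777 0.23075742]
```

View pics/side_14.png

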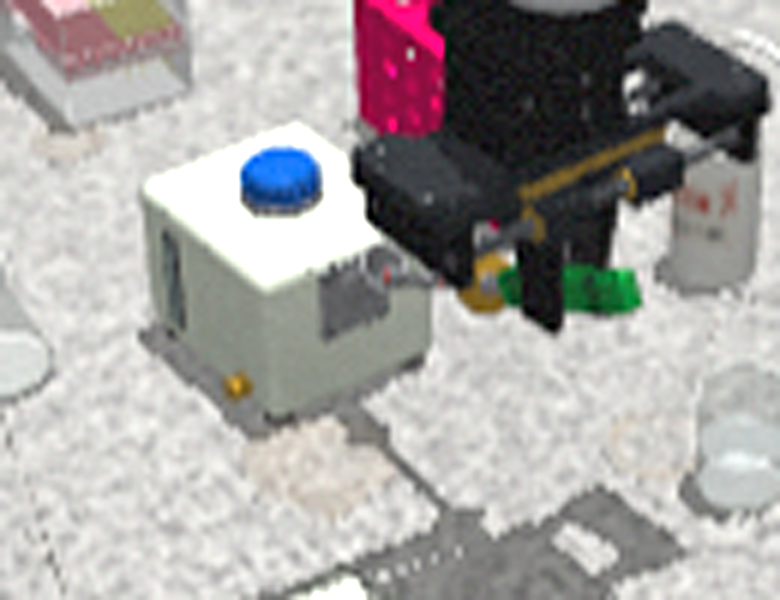

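play_rows(series=[{"tx":0.0002,"ty":-0.0033,"tz":-0.0087,"turn":0},{"tx":0.0002,"ty":-0.003,"tz":-0.0089,"turn":0},{"tx":0.0002,"ty":-0.0026,"tz":-0.009,"turn":0},{"tx":0,"ty":-0.0023,"tz":-0.009,"turn":0},{"tx":0,"ty":0,"tz":0,"turn":0}])

```text
time_s: 24.4
position: [0.5481, 0.0265, 0.2016]
tcp_rot: [[0.998, 0.057, -0.002], [0.057, -0.998, 0.0], [-0.002, -0.0, -1.0]]
force: [-0.3, 0.8, 0.8]
opening: 0.183
```

play_rows(series=[{"tx":0,"ty":-0.0018,"tz":-0.0094,"turn":0},{"tx":0.0002,"ty":-0.0015,"tz":-0.0095,"turn":0},{"tx":0,"ty":-0.0012,"tz":-0.0095,"turn":0},{"tx":0,"ty":-0.0008,"tz":-0.0095,"turn":0},{"tx":0,"ty":0,"tz":0,"turn":0}])

```text
time_s: 24.9
position: [0.5483, 0.0225, 0.1712]
tcp_rot: [[0.998, 0.057, -0.002], [0.057, -0.998, 0.0], [-0.002, -0.0, -1.0]]
force: [-0.9, -0.1, 1.6]
opening: 0.181
```

Final few mm to level (TCP z ≈ 0.1545).

play_rows(series=[{"tx":0,"ty":-0.0003,"tz":-0.008,"turn":0},{"tx":0,"ty":-0.0002,"tz":-0.008,"turn":0},{"tx":0,"ty":0,"tz":-0.004,"turn":0},{"tx":0,"ty":0,"tz":0,"turn":0},{"tx":0,"ty":0,"tz":0,"turn":0}])

```text
time_s: 25.4
position: [0.5487, 0.0221, 0.1564]
tcp_rot: [[0.998, 0.058, -0.0], [0.058, -0.998, -0.0], [-0.0, 0.0, -1.0]]
force: [-0.5, -0.5, -0.0]
opening: 0.18
```

```bash
python3 look.py 15
```

```text
[0.54868799 0.0221381  0.15638943] [-0.45346904 -0.486887   -0.02186889] 25.4
[0.54872299 0.02216181 0.1565444 ]
```

View pics/side_15.png

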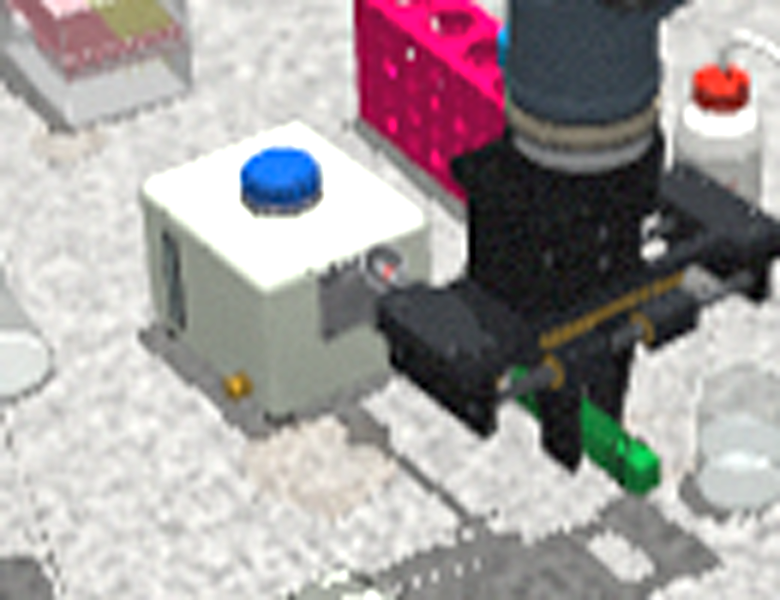

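play_rows(series=[{"tx":0.0008,"ty":-0.015,"tz":0,"turn":0},{"tx":0.001,"ty":-0.02,"tz":0,"turn":0},{"tx":0.001,"ty":-0.02,"tz":0,"turn":0},{"tx":-0.02,"ty":-0.025,"tz":0,"turn":0},{"tx":-0.035,"ty":-0.03,"tz":0,"turn":0},{"tx":-0.035,"ty":-0.03,"tz":0,"turn":0},{"tx":-0.034,"ty":-0.03,"tz":0,"turn":0},{"tx":-0.03,"ty":-0.02,"tz":0,"turn":0},{"tx":0,"ty":0,"tz":0,"turn":0},{"tx":0,"ty":0,"tz":0,"turn":0}])

```text
time_s: 26.5
position: [0.4278, -0.1314, 0.1566]
tcp_rot: [[0.999, 0.054, 0.001], [0.054, -0.999, -0.0], [0.001, 0.0, -1.0]]
force: [0.6, -0.1, -0.8]
opening: 0.18
```

Run:
```python
from ov import *
st=bot.read_state();print(st['position'],st['tcp_rot'].round(3).tolist(),st['force'],st['time_s'])
t=vision.capture('top');s=vision.capture('side')
g=st['position']-[0,0,.0525];yaw=np.radians(3.35);d=np.array([-np.sin(yaw),np.cos(yaw),0])
print(g+.176*d)
pts=[[g-d*.05,g+d*.176],[g+d*.176+[0,0,-.1],g+d*.176]]
a=ov(t,(240,340,215,285),7,pts,'');b=ov(s,(200,320,180,290),5.8,[],'');c=ov(s,(200,320,180,290),5.8,pts,'')
cv2.imwrite('pics/o7t.png',a);cv2.imwrite('pics/o7s.png',b);cv2.imwrite('pics/o7s2.png',c)
```

```text
[ 0.4277552  -0.13143754  0.15664975] [[0.999, 0.054, 0.001], [0.054, -0.999, -0.0], [0.001, 0.0, -1.0]] [ 0.6161735  -0.05172988 -0.82194908] 26.5
[0.4174706  0.04426171 0.10414975]
```

View pics/o7t.png

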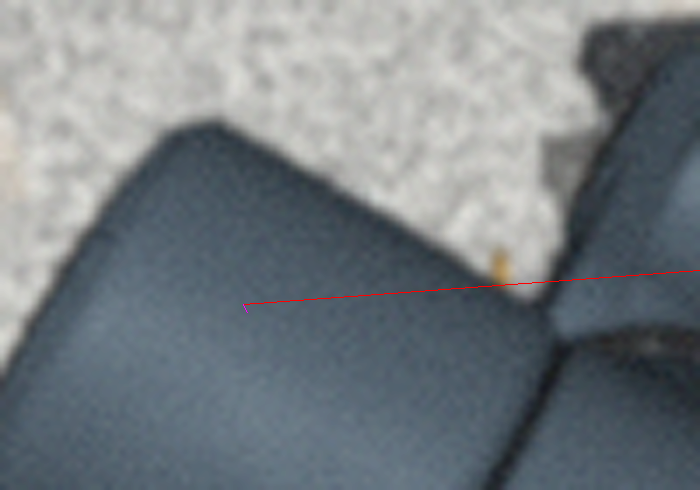

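View pics/o7s2.png

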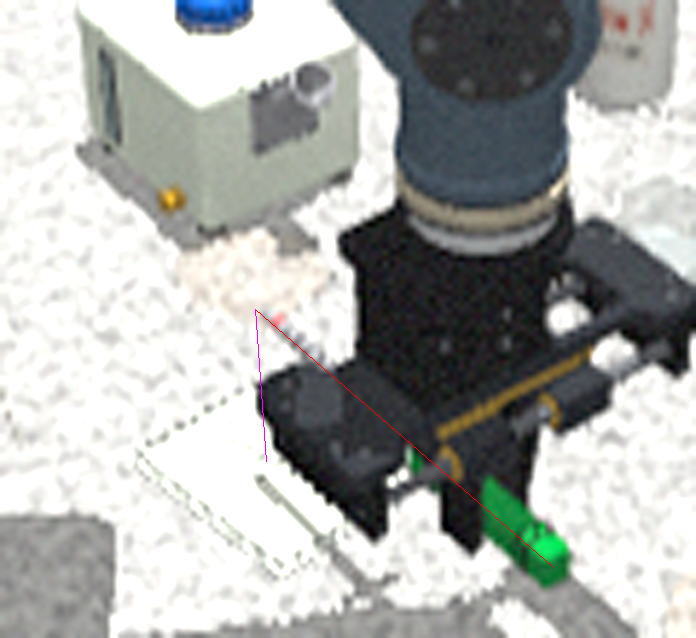

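play_rows(series=[{"tx":0,"ty":0,"tz":0,"turn":0},{"tx":0,"ty":0,"tz":0,"turn":0},{"tx":0,"ty":0,"tz":0,"turn":0},{"tx":0,"ty":0,"tz":0,"turn":0},{"tx":0,"ty":0,"tz":0,"turn":0}])

```text
time_s: 27.1
position: [0.4279, -0.1297, 0.1565]
tcp_rot: [[0.998, 0.058, -0.0], [0.058, -0.998, 0.0], [-0.0, -0.0, -1.0]]
force: [0.2, 0.4, -1.2]
opening: 0.185
```

```bash
python3 -c "
from rig import bot
s=bot.read_state();print(s['position'],s['opening'],s['qvel']);print(bot.hand_in())"
```

```text
[ 0.42788612 -0.12966545  0.15647158] 0.1849813965654114 [-0.16062045  0.06069556  0.00429315 -0.01106796  0.04718095  0.0594476 ]
the job is handed in; nothing more can be done
None
```

The job is handed in at 27 s of the 72 s allowed, and my checks suggest every step was met. The interface gives no verdict, so none of this is confirmed by the judge.

- **Cap:** I pressed it down with the closed fingers to a hard stop at 17.5 N. The fingertips were then at 122 mm, which is the home height, and later pictures still show it seated.
- **Insertion:** The tool cannot tilt, so I hooked the rod tip in the tube's flare and swung the gripper through an arc until the rod pivoted to about 45°. I then slid it in until the collar stopped on the mouth, at about 14 N along the tube. The grip point was then about 75–76 mm from the mouth, against 76 mm nominal.
- **Withdrawal:** I drew the rod out, and the pictures show the tip clear of the mouth. I then used the mouth's lower lip to pivot the rod back to level.
- **Final pose:** The rod is held still and free of the rest and reservoir. In the side picture it follows the predicted level line to about 1–2°. The tip is estimated at (0.417, 0.045), 0.104 m above the bench; my estimate of the card centre is (0.418, 0.046).

**Less certain:**
- **Tip over the card:** In the last top view the arm hid the rod tip, so this rests on the side view and the measured tool pose.
- **Sideways push in the tube:** There was a force of up to 4.7 N across the tube at the stop. I nudged the arm until it fell below 1 N and held the rod there.
- **Bystanders:** The beaker, flask and amber bottle were not measured again at the end. I saw no contact with them.

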